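Lever open the fluid module and set its vent cap a quarter turn off the stop

ROBOT

A 6-joint arm with a two-finger parallel gripper is mounted at the origin on the work surface. World frame = base frame: x ahead of the robot, y to its left, z up, the work surface at z = 0. Lengths are in m, angles in rad, forces in N, time in s.
With the tool pointing down it reaches from about 0.3 to 0.875 m from the base axis. Payload 6.4 kg.
Tool frame: the origin (TCP) lies between the finger pads; the fingertips stand 11 mm ahead of it and the grasp point (between the pads) lies 8 mm behind it (ctrl.tcp_to_tips is the y of the fingertips in the tool frame, in m); y points along the fingers, x is the direction in which the jaws open and shut, and the axes are right-handed (so a half turn about y gives the same grasp; the last joint's range is limited). The gripper opens to 85 mm and grips with 20 to 120 N. Pads are 22 mm wide; open, the fingers measure 114 mm over their backs; the gripper's body (76 mm by 85 mm) begins 54 mm behind the grasp point. The pads swing forward as they close: fully open they stand 13 mm farther back than shut.
Start: joints at [-1.412, 0.181, 1.607, -0, 1.354, -0.206], TCP at [0.205, -0.537, 0.242] pointing down, gripper open.
Joint ranges: [-2.99, 2.99], [-0.89, 2.07], [0.3, 2.58], [-1.14, 4.28], [0, 2.63], [-3.12, 3.12]. Speed limits (rad/s): [2.57, 2.57, 3.01, 3.14, 3.14, 3.14].

INTERFACE

Orientations are given as a unit quaternion [w, x, y, z].
In Python, from bench import ctrl gives the robot as it stands.
- The arm moves only by the tool apply_moves, never from a script. Its argument "plan" is text: rows parted by semicolons, each of 7 numbers parted by spaces: the shift along the tool's x, y, z each as a share of 0.05 m, from -1 to 1, then the turn, a rotation vector about the tool's x, y, z each as a share of 0.12 rad, from -1 to 1, then the opening, from 0 (shut) to 1 (fully open). In form: dx dy dz wx wy wz claw; .... A call has exactly 5 rows; each row shifts and turns the commanded pose from where the row before left it, along the tool's axes as they then stand; what a row does not reach is not made up. A row lasts 1/10 s, in which the tool goes at most 50 mm and 8.59 degrees, less where a joint would pass 70% of its speed; a pose out of reach is approached as far as the arm can. A call with a number of a shift or a turn outside -1 to 1 is refused whole. A call with a gripper value outside its range is refused whole. The fingers move at their own pace and stop on an object; the grip force is fixed at half the most. Time passes only in rows, so rows that do not move let the fingers close, or fill a call up. It gives the time, the measured TCP pose, the force and the opening at its end, in the units of the state.
- ctrl.get_obs(): the state, without advancing time (a new reading comes with each control period).
- ctrl.camera(name): name is "scene" or "top" or "wrist"; returns the picture (400x640x3 uint8, red, green, blue); there is no depth.
- ctrl.get_calibration(name): a dict with "intrinsics" (3x3 intrinsics, pixels), "R" (3x3) and "t" (3): a world point X has camera coordinates R X + t. Camera axes: x right, y down, z forward; pixel columns grow to the right and rows downward; lengths in m; the calibration is good to about 2 mm. A picture is of the moment at which its call begins: read the wrist's pose just before it. get_calibration takes no time and is no camera call; for the wrist camera it gives the pose at the moment of the call.
- ctrl.hand_in(): hands the job in, once; it reports no verdict.
Trained networks look in the newest picture that a camera, given by its name, has taken for a name from the list of things; names that differ only in an ending like _2 or _b are one class to them, and where a whole thing is asked for, a point or a joint stands for the part that bears it (a point fixed in the world has none). Each returns a list of dicts, best first, with "score" (0 to 1); they miss things now and then, are a little off and sometimes report something else, mostly with a low value. They report only what shows in the picture. A call takes as long as a camera call. They do not tell look-alikes from the thing itself.
- ctrl.recognise(camera, target): "point" ([x, y, z] in m, in world coordinates, good to about 4 mm: the middle of the surface that is visible of it).
The state is a dict: "time_s": time; "q": joint angles; "dq": joint speeds; "joint_efforts": joint torques, N m; "eef_pos": TCP position; "eef_rot": TCP orientation; "wrist_force": force on the tool from outside, world axes, zero at the start; "torque": the same for the moment, N m; "opening": opening from 0.0 (shut) to 1.0 (fully open).
Only numpy, scipy, OpenCV 4.12 (cv2) and the standard library are available. Lean on these libraries where they do the work, as an engineer would, in place of code of your own. Each camera call takes 0.05 s, during which the arm holds its last target.

TASK

Lever open the tinted cover of the white fluid module with the flat spatula's blade under the cover's lip (never with the gripper) until it swings fully open, and lay the spatula back on its rest. Then screw the blue vent cap down clockwise until it bottoms out, back it off a quarter turn so that it vents, and finish while still gripping the cap there, without letting go. Leave the other things on the bench where they are.

Things in the scene. Friction and masses are not known exactly. Their poses are not given: they have to be found in the camera images.
- module_top (a point): Fluid module: white open-topped tray, 170 x 170 mm outside, 66 mm high, walls and floor 5 mm, fixed to the bench. This point is the centre of its mouth at rim height (66 mm), on the vent cap's axis. x points from the lip side to the hinge side, z up.
- pry_gap (a point): Middle of the gap for the blade, where it opens on the lip side: module x = -103 mm, height 62 mm. Gap 8 mm high, 18 mm deep (then the tray's wall), between the shut cover's lip (underside at 66 mm) and a grey ledge 110 mm wide (top at 58 mm). x points into the gap, towards the hinge; z up.
- cover_lip (a point): Middle of the free edge (lip) of the cover, on its underside. Cover: blue-tinted clear flat plate with a green stripe along the lip, 190 mm from hinge to lip, 170 mm wide, 5 mm thick, 80 g, lying on the rim when shut; its lip overhangs the tray's wall by 20 mm (to module x = -105 mm).
- cover_hinge (a point): Middle of the cover's hinge line, which runs along module y at module x = +85 mm, height 66 mm; axes turn with the cover.
- cover (a joint): Opening angle of the cover, rad: 0 shut, 2.6 fully open (leaning back beyond the tray, about 150 degrees). No catch: under 0.5 N at the lip lifts it. A light spring helps: let go below about 1.1 rad it falls shut, beyond about 1.4 rad it swings open to the stop by itself.
- cap_center (a point): Centre (half-way up, on the axis) of the blue knurled vent cap, 40 mm diameter, 32 mm high, on its neck in the middle of the tray, 58 mm of free space round it. Height 38 mm when bottomed out, 1 mm more per rad unscrewed. A white line on its top, centre to rim, points to the lip side (module -x) when bottomed out. Axes turn with the cap; z up.
- cap (a joint): Angle of the cap on its thread, rad: grows as it is turned clockwise seen from above (tightening), sinking 1 mm per rad. 4.0 is bottomed out (hard stop); it starts between 1.6 and 3.0, already on the thread. About 0.05 N m turns it and it stays where it is left. A quarter turn back from the stop is 2.43.
- spatula_grip (a point): Centre of the spatula's orange handle, a bar 110 mm long, 18 mm wide, 16 mm high; 70 g in all. Spatula axes: x along it towards the blade's tip, z up. The steel blade leaves the handle at x = 55 mm at mid height, 18 mm wide and 2.5 mm thick, and ends at x = 155 mm. At the start it lies on its rest, the centre 30 mm above the bench.
- spatula_tip (a point): Middle of the end of the spatula's blade.
- spatula: The spatula; origin under the centre of its handle (8 mm below it); axes as for its grip point.
- rest_center (a point): The rest of the spatula, fixed to the bench: two black rubber blocks, 16 mm along x, 46 mm wide, tops at height 22 mm, at x = +-45 mm (74 mm of free space between them) on a grey foot 120 x 50 x 4 mm. This point is between the blocks at the height of their tops; x is the direction in which the spatula lies at the start.
- white_jar: Bystander: white jar, 56 mm diameter, 75 mm high, origin under its centre.
- amber_bottle: Bystander: amber bottle, 60 mm diameter, 120 mm high, origin under its centre.
- wash_bottle: Bystander: clear bottle with red cap, 60 mm diameter, 150 mm high, origin under its centre.
- cup: Bystander: grey cup, 64 mm diameter, 60 mm high, origin under its centre.
- mouse: Bystander: round black computer mouse, 60 mm diameter, 31 mm high, origin under its centre.
- tip_box: Bystander: yellow box, 80 x 110 x 50 mm, origin under its centre.
Mind the look-alikes: they are no part of the job. Of the things like the spatula, leave any that is black, red or turquoise; of the rest the larger one is meant.

How it is judged:
On the way, in this order (a step that is already met when the one before it is completed fails the run):
1. the spatula's blade lifts the cover (value of joint cover between 0.4 and 1.6 rad and contact force between spatula and cover above 0.03 N), for 0.05 s.
2. the cover is fully open (value of joint cover above 2.4 rad), for 0.2 s.
3. the spatula lies on its rest, let go (horizontal distance between spatula_grip and rest_center below 0.03 m and height (world z) of spatula_grip between 0.024 and 0.037 m and angle between spatula_grip's own z axis and vertical below 0.15 rad and contact force between each of the arm, the fingers and spatula below 0.05 N and linear speed of spatula below 0.03 m/s), for 0.2 s.
4. the cap is bottomed out (value of joint cap above 3.95 rad), for 0.05 s.
At the end, for the whole second after the job is handed in: Cap still, a quarter turn (+-0.21 rad) back from its stop, gripped by the fingers (over 2 N, grasp point within 35 mm of its centre); cover open past 2.4 rad; spatula level, still and untouched on its rest, handle centre within 30 mm of the rest's centre (all of step 3 and value of joint cap between 2.22 and 2.64 rad and velocity of joint cap between -0.1 and 0.1 rad/s and contact force between the fingers and cap above 2 N and distance between the grasp point and cap_center below 0.035 m and value of joint cover above 2.4 rad); the arm keeps its last pose, push and grip.
It fails at once if the gripper or arm touches the cover before it is open (value of joint cover below 1.2 rad and contact force between any of the arm, the fingers and cover above 1 N).
It fails at once if a bystander is moved by more than 40 mm (distance of any of white_jar, amber_bottle, wash_bottle, cup, mouse, tip_box from where it was at the start of the episode above 0.04 m).
It also fails if it takes over 69 s, if anything falls off the work surface, if the arm or the gripper's body presses on something with over 40 N, if the wrist force passes 120 N, or if a joint passes its speed limit or range.

## Working session

There is one attempt and no reset: what is moved stays moved. The work goes in short steps, Python scripts to look and compute and a tool call to move; the robot and the scene stay as the last step left them, time stands still between calls to the robot, and variables do not carry over. Pictures are saved under pics/ and viewed, and the job is handed in when it is done.

Besides the shell and the picture viewer there is one more tool, called after ">>>" as name(argument=value, ...) on one line, values as JSON. apply_moves: Moves the arm, as the interface text tells. Shift numbers are shares of 0.05 m and turn numbers shares of 0.12 rad, none past 1 either way. Its arguments: {"type":"object","properties":{"plan":{"type":"string"}},"required":["plan"]}

```bash
ls -la; mkdir -p pics
python3 - <<'E'
from bench import ctrl
import cv2, numpy as np
o=ctrl.get_obs(); print({k:np.round(v,3).tolist() for k,v in o.items()})
for n in ["scene","top"]:
    im=ctrl.camera(n); cv2.imwrite(f"pics/{n}0.png",im[:,:,::-1])
    c=ctrl.get_calibration(n); print(n,np.round(c["intrinsics"],1).tolist(),np.round(c["R"],3).tolist(),np.round(c["t"],3).tolist())
E
```

```text
total 12
drwxr-xr-x  3 agent agent 4096 Dec  6 22:27 .
drwxr-xr-x 23 root  root  4096 Dec  6 22:27 ..
drwxr-xr-x  2 agent agent 4096 Dec  6 22:27 pics
{'time_s': 0.0, 'q': [-1.412, 0.182, 1.608, -0.0, 1.354, -0.206], 'dq': [-0.001, -0.0, 0.0, -0.001, -0.001, 0.001], 'joint_efforts': [-0.001, -44.487, -35.134, -0.0, 0.009, 0.0], 'eef_pos': [0.205, -0.537, 0.241], 'eef_rot': [0.583, -0.582, 0.401, -0.401], 'wrist_force': [0.337, -0.294, -0.261], 'torque': [0.023, -0.022, 0.045], 'opening': 0.997}
scene [[373.1, 0.0, 322.6], [0.0, 373.1, 196.0], [0.0, 0.0, 1.0]] [[0.856, 0.516, -0.012], [0.433, -0.73, -0.529], [-0.281, 0.448, -0.849]] [-0.444, -0.154, 1.484]
top [[457.2, 0.0, 322.5], [0.0, 457.2, 200.5], [0.0, 0.0, 1.0]] [[0.018, -1.0, -0.004], [-0.993, -0.017, -0.113], [0.113, 0.006, -0.994]] [0.016, 0.484, 1.503]
```

View pics/scene0.png

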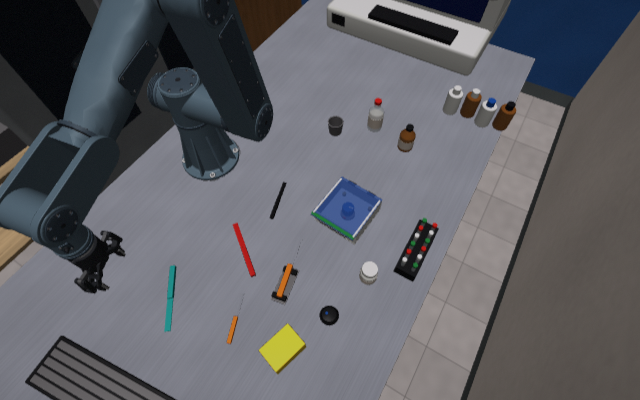

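View pics/top0.png

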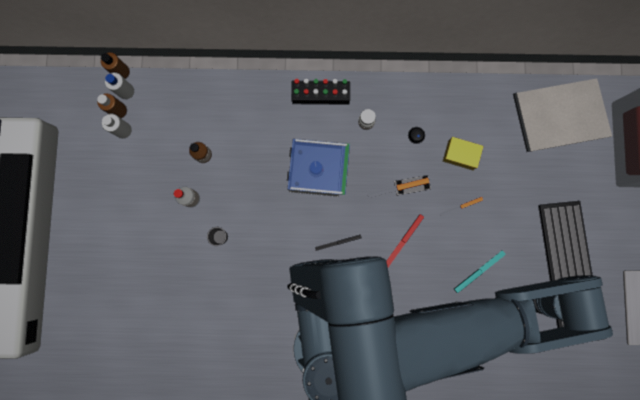

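Candidate spatulas in the scene view: black (278,200), red (244,250), turquoise (171,297), small orange (233,328), and larger orange on two black blocks (286,282). The last one fits, being neither an excluded colour nor the smaller of the two orange ones. I'll confirm it in an enlarged crop.

```bash
cat > h.py <<'E'
import numpy as np, cv2
from bench import ctrl
def ray(cam,uv,z):
    c=ctrl.get_calibration(cam);K=c["intrinsics"];R=np.array(c["R"]);t=np.array(c["t"])
    d=R.T@np.linalg.inv(K)@np.array([uv[0],uv[1],1.]);o=-R.T@t
    return o+d*(z-o[2])/d[2]
def proj(cam,X):
    c=ctrl.get_calibration(cam);p=np.array(c["R"])@np.array(X,float)+c["t"];p=np.array(c["intrinsics"])@p
    return p[:2]/p[2]
E
python3 - <<'E'
from h import *
im=cv2.imread("pics/scene0.png");im2=cv2.imread("pics/top0.png")
a=cv2.resize(im[165:355,215:395],None,fx=3.1,fy=3.1,interpolation=cv2.INTER_CUBIC)
cv2.imwrite("pics/crop0.png",a)
a=cv2.resize(im2[120:220,280:490],None,fx=3.8,fy=3.8,interpolation=cv2.INTER_CUBIC)
cv2.imwrite("pics/crop1.png",a)
for cam in ["scene","top"]:
    for n in ["module_top","pry_gap","cover_lip","cap_center","spatula_grip","spatula_tip","rest_center","white_jar","mouse","tip_box"]:
        print(cam,n,[(np.round(r["point"],3).tolist(),round(r["score"],2)) for r in ctrl.recognise(cam,n)][:4])
print(ctrl.get_obs()["time_s"])
E
```

```text
scene module_top [([0.602, 0.03, 0.074], 0.6), ([0.532, -0.237, 0.039], 0.48)]
scene pry_gap [([0.6, 0.029, 0.072], 0.65)]
scene cover_lip [([0.594, 0.032, 0.068], 0.9)]
scene cap_center [([0.54, -0.239, 0.039], 0.28)]
scene spatula_grip [([0.475, -0.452, 0.01], 0.74), ([0.365, -0.252, 0.013], 0.71), ([0.351, -0.038, 0.011], 0.69), ([0.256, -0.499, 0.012], 0.64)]
scene spatula_tip [([0.258, -0.503, 0.015], 0.81), ([0.348, -0.045, 0.012], 0.6), ([0.534, -0.238, 0.034], 0.57), ([0.369, -0.254, 0.015], 0.54)]
scene rest_center [([0.555, -0.287, 0.007], 0.74), ([0.764, -0.131, 0.08], 0.22)]
scene white_jar [([0.762, -0.129, 0.078], 0.75)]
scene mouse [([0.718, -0.296, 0.028], 0.8), ([0.554, -0.289, 0.008], 0.6)]
scene tip_box [([0.656, -0.446, 0.051], 0.86), ([0.597, 0.034, 0.068], 0.55)]
top module_top [([0.592, 0.046, 0.069], 0.76), ([0.711, -0.288, 0.026], 0.19)]
top pry_gap [([0.59, 0.043, 0.073], 0.92), ([0.531, -0.23, 0.033], 0.51)]
top cover_lip [([0.588, 0.039, 0.073], 0.84), ([0.646, -0.441, 0.044], 0.64)]
top cap_center [([0.481, 0.46, 0.101], 0.57), ([0.644, -0.44, 0.045], 0.31)]
top spatula_grip [([0.532, -0.229, 0.036], 0.91), ([0.363, -0.251, 0.018], 0.91), ([0.349, -0.031, 0.01], 0.62), ([0.474, -0.444, 0.009], 0.61)]
top spatula_tip [([0.364, -0.251, 0.015], 0.9), ([0.536, -0.222, 0.033], 0.6), ([0.35, -0.028, 0.015], 0.52), ([0.472, -0.441, 0.013], 0.48)]
top rest_center [([0.542, -0.276, 0.007], 0.72)]
top white_jar [([0.754, -0.118, 0.076], 0.61), ([0.591, 0.038, 0.071], 0.54), ([0.625, 0.426, 0.08], 0.54)]
top mouse [([0.71, -0.29, 0.027], 0.49)]
top tip_box [([0.648, -0.44, 0.048], 0.71)]
1.1
```

View pics/crop0.png

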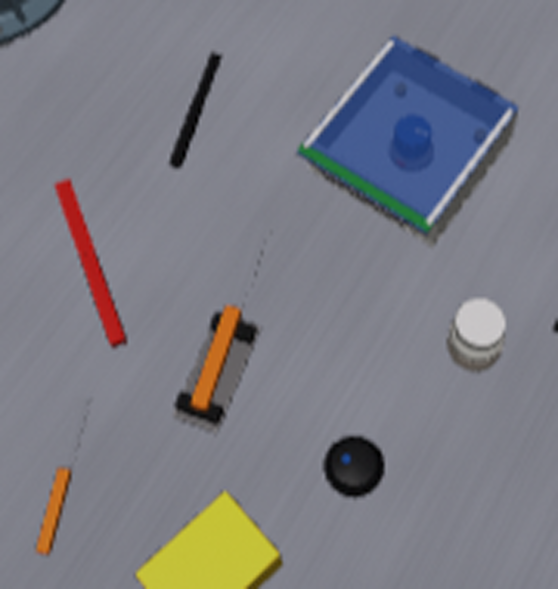

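View pics/crop1.png

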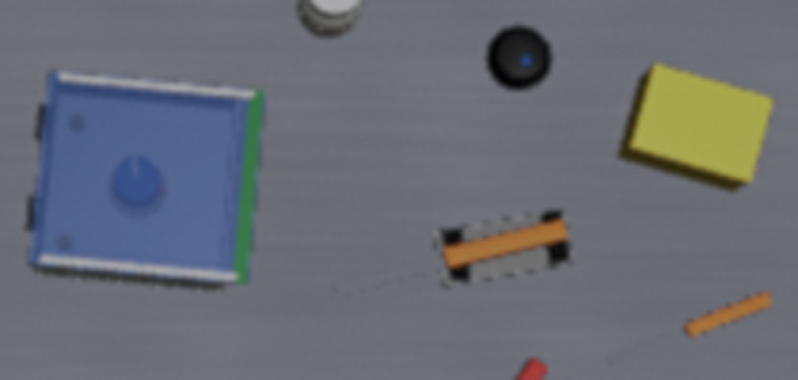

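```bash
cat >> h.py <<'E'
from scipy.spatial.transform import Rotation as Rn
def pose():
    o=ctrl.get_obs();q=o["eef_rot"];R=Rn.from_quat([q[1],q[2],q[3],q[0]]).as_matrix()
    return np.array(o["eef_pos"]),R,o
E
python3 - <<'E'
from h import *
p,R,o=pose(); print(np.round(R,3),p)
w=ctrl.get_calibration("wrist");Rc=np.array(w["R"]);print("wrist",np.round(w["intrinsics"],1).tolist(),"cam pos in tool",R.T@(-Rc.T@w["t"]-p),"cam axes in tool",np.round(Rc@R,3).tolist())
for cam,f in [("scene","pics/scene0.png"),("top","pics/top0.png")]:
    im=cv2.imread(f);h=cv2.cvtColor(im,cv2.COLOR_BGR2HSV)
    for nm,lo,hi,z in [("orange",(8,150,100),(18,255,255),.038),("green",(55,100,40),(80,255,255),.071),("cap",(100,205,60),(125,255,255),.06)]:
        m=cv2.inRange(h,lo,hi)
        n,l,s,c=cv2.connectedComponentsWithStats(m)
        for i in range(1,n):
            if s[i,4]>40:
                pts=np.argwhere(l==i)[:,::-1].astype(float)
                W=np.array([ray(cam,q,z) for q in pts])[:,:2]
                u,sv,vt=np.linalg.svd(W-W.mean(0),full_matrices=False)
                print(cam,nm,s[i,4],"px",np.round(c[i],1),"w",np.round(W.mean(0),4),"len,wid",np.round(sv*np.sqrt(12/len(W)),4),"dir",np.round(vt[0],3))
E
```

```text
[[ 0.357  0.     0.934]
 [-0.934  0.     0.357]
 [-0.    -1.     0.   ]] [ 0.20515119 -0.53715702  0.24227486]
wrist [[299.1, 0.0, 320.2], [0.0, 299.1, 199.8], [0.0, 0.0, 1.0]] cam pos in tool [ 0.00042753 -0.13268275  0.07780401] cam axes in tool [[1.0, -0.001, 0.0], [0.0, -0.303, -0.953], [0.001, 0.953, -0.303]]
scene orange 48 px [473.5  97.1] w [0.786  0.8057] len,wid [0.0603 0.0433] dir [0.996 0.091]
scene orange 47 px [507.8 110. ] w [0.9333 0.804 ] len,wid [0.0624 0.04  ] dir [0.998 0.055]
scene orange 189 px [284. 280.] w [ 0.5449 -0.277 ] len,wid [0.1081 0.0177] dir [ 0.265 -0.964]
scene orange 114 px [231.7 329.2] w [ 0.4967 -0.48  ] len,wid [0.0757 0.0125] dir [ 0.382 -0.924]
scene green 136 px [332.5 225.1] w [ 0.5859 -0.0465] len,wid [0.1642 0.0103] dir [ 0.997 -0.076]
scene cap 46 px [491.2 102.5] w [0.8604 0.7858] len,wid [0.0464 0.0226] dir [ 0.039 -0.999]
top orange 148 px [412.2 183.7] w [ 0.5438 -0.274 ] len,wid [0.109 0.016] dir [ 0.256 -0.967]
top orange 56 px [471.1 202.2] w [ 0.4852 -0.4692] len,wid [0.0735 0.0083] dir [-0.378  0.926]
top green 156 px [345.  168.4] w [ 0.5858 -0.0478] len,wid [0.1595 0.0106] dir [-0.997  0.077]
```

```bash
cat >> h.py <<'E'
def Rdown(ax,tilt=0.):
    # tool x at world angle ax, y down
    x=np.array([np.cos(ax),np.sin(ax),0]);y=np.array([0,0,-1.]);return np.stack([x,y,np.cross(x,y)],1)
def plan(P,Rt,claw,n=None,start=None):
    if start is None: p,R,o=pose()
    else: p,R=start
    P=np.array(P,float)
    rv=Rn.from_matrix(R.T@Rt).as_rotvec()
    need=max(np.linalg.norm(P-p)/.048,np.linalg.norm(rv)/.118)
    if n is None: n=int(np.ceil(need/5)*5) or 5
    n=max(n,5)
    print("need",round(need,2),"rows",n)
    w=rv/n; pk=p.copy();Rk=R.copy(); rows=[]
    for k in range(n):
        tgt=p+(P-p)*(k+1)/n
        d=np.round(Rk.T@(tgt-pk)/.05,2); ww=np.round(w/.12,2)
        rows.append(" ".join(f"{v:g}" for v in [*(d+0.),*(ww+0.),claw]))
        pk=pk+Rk@d*.05; Rk=Rk@Rn.from_rotvec(ww*.12).as_matrix()
    for i in range(0,n,5): print("; ".join(rows[i:i+5]))
    return pk,Rk
E
python3 - <<'E'
from h import *
a=np.arctan2(.26,.9655); 
plan([.544,-.276,.20],Rdown(a),1)
E
```

```text
need 12.45 rows 15
-0.16 0.06 0.55 0 -0.82 0 1; -0.11 0.05 0.56 0 -0.82 0 1; -0.06 0.06 0.56 0 -0.82 0 1; 0 0.06 0.57 0 -0.82 0 1; 0.06 0.05 0.57 0 -0.82 0 1
0.12 0.06 0.56 0 -0.82 0 1; 0.16 0.05 0.55 0 -0.82 0 1; 0.22 0.06 0.52 0 -0.82 0 1; 0.28 0.06 0.5 0 -0.82 0 1; 0.31 0.05 0.48 0 -0.82 0 1
0.37 0.06 0.44 0 -0.82 0 1; 0.4 0.06 0.4 0 -0.82 0 1; 0.45 0.05 0.36 0 -0.82 0 1; 0.47 0.06 0.31 0 -0.82 0 1; 0.51 0.06 0.27 0 -0.82 0 1
```

>>> apply_moves(plan="-0.16 0.06 0.55 0 -0.82 0 1; -0.11 0.05 0.56 0 -0.82 0 1; -0.06 0.06 0.56 0 -0.82 0 1; 0 0.06 0.57 0 -0.82 0 1; 0.06 0.05 0.57 0 -0.82 0 1")

```text
time_s: 1.6
eef_pos: [0.3187, -0.4494, 0.2282]
eef_rot: [-0.663, 0.663, -0.246, 0.246]
wrist_force: [-0.0, 0.1, -0.1]
opening: 1.007
```

>>> apply_moves(plan="0.12 0.06 0.56 0 -0.82 0 1; 0.16 0.05 0.55 0 -0.82 0 1; 0.22 0.06 0.52 0 -0.82 0 1; 0.28 0.06 0.5 0 -0.82 0 1; 0.31 0.05 0.48 0 -0.82 0 1")

```text
time_s: 2.1
eef_pos: [0.4318, -0.3621, 0.2142]
eef_rot: [-0.703, 0.703, -0.077, 0.077]
wrist_force: [-0.0, -0.6, 0.4]
opening: 1.002
```

>>> apply_moves(plan="0.37 0.06 0.44 0 -0.82 0 1; 0.4 0.06 0.4 0 -0.82 0 1; 0.45 0.05 0.36 0 -0.82 0 1; 0.47 0.06 0.31 0 -0.82 0 1; 0.51 0.06 0.27 0 -0.82 0 1")

```text
time_s: 2.6
eef_pos: [0.5451, -0.275, 0.1997]
eef_rot: [-0.7, 0.701, 0.097, -0.097]
wrist_force: [-0.5, -0.3, -0.3]
opening: 1.0
```

Run:
```python
from h import *
p,R,o=pose();print(p,np.round(R,3).tolist(),o["time_s"],np.round(o["q"],3))
im=ctrl.camera("wrist");cv2.imwrite("pics/w1.png",im[:,:,::-1])
h=cv2.cvtColor(im[:,:,::-1].copy(),cv2.COLOR_BGR2HSV)
m=cv2.inRange(h,(8,150,100),(18,255,255))
n,l,s,c=cv2.connectedComponentsWithStats(m)
for i in range(1,n):
    if s[i,4]>200:
        W=np.array([ray("wrist",q,.038) for q in np.argwhere(l==i)[:,::-1].astype(float)])[:,:2]
        u,sv,vt=np.linalg.svd(W-W.mean(0),full_matrices=False)
        print(s[i,4],c[i],"w",np.round(W.mean(0),4),np.round(sv*np.sqrt(12/len(W)),4),"dir",np.round(vt[0],3))
```

```text
[ 0.54505613 -0.2750356   0.19970965] [[0.963, 0.0, -0.271], [0.271, -0.0, 0.963], [0.0, -1.0, -0.0]] 2.6 [-0.661  0.297  1.554 -0.     1.29  -0.936]
1564 [322.7870844  180.24424552] w [ 0.5499 -0.2679] [0.1136 0.017 ] dir [-0.277  0.961]
238 [239.69327731 313.80672269] w [ 0.5013 -0.4487] [0.068  0.0058] dir [ 0.391 -0.921]
```

View pics/w1.png

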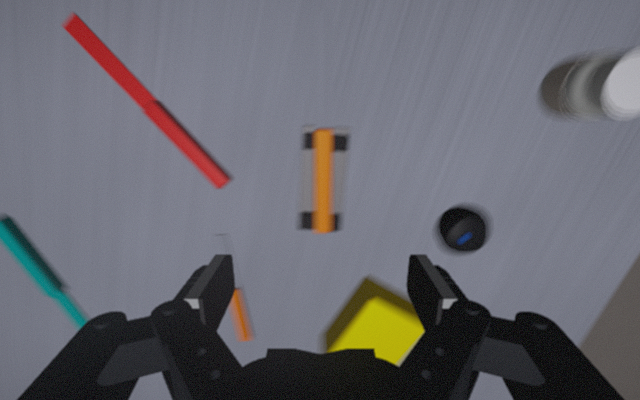

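The wrist view shows the orange handle lying over the two black blocks at about (323,180), between the fingers. The picture is motion-blurred, so I'm taking a still one.

```bash
cat >> h.py <<'E'
def orange(cam,im,z=.038,minpx=150):
    h=cv2.cvtColor(im[:,:,::-1].copy(),cv2.COLOR_BGR2HSV)
    m=cv2.inRange(h,(8,150,100),(18,255,255))
    n,l,s,c=cv2.connectedComponentsWithStats(m)
    for i in range(1,n):
        if s[i,4]>minpx:
            W=np.array([ray(cam,q,z) for q in np.argwhere(l==i)[:,::-1].astype(float)])[:,:2]
            u,sv,vt=np.linalg.svd(W-W.mean(0),full_matrices=False)
            d=vt[0]*np.sign(vt[0][1])
            print(cam,s[i,4],np.round(c[i],1),"w",np.round(W.mean(0),4),np.round(sv*np.sqrt(12/len(W)),4),"dir",np.round(d,3))
E
python3 - <<'E'
from h import *
p,R,o=pose();print(p)
im=ctrl.camera("wrist");cv2.imwrite("pics/w2.png",im[:,:,::-1])
p,R,o=pose();print(p)
orange("wrist",im)
im=ctrl.camera("wrist");orange("wrist",im)
E
```

```text
[ 0.54759332 -0.27204801  0.19920966]
[ 0.54606385 -0.27335121  0.19927733]
wrist 1714 [315.6 183.2] w [ 0.542  -0.2742] [0.1089 0.0169] dir [-0.251  0.968]
wrist 360 [232.3 323.1] w [ 0.4926 -0.4653] [0.0541 0.0113] dir [-0.34  0.94]
wrist 1717 [317.6 182.8] w [ 0.5425 -0.2746] [0.109 0.017] dir [-0.254  0.967]
wrist 395 [234.4 321.2] w [ 0.4925 -0.4635] [0.0589 0.0113] dir [-0.342  0.94 ]
```

View pics/w2.png

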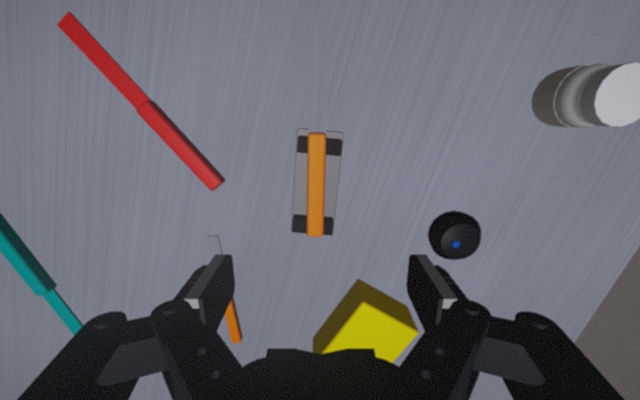

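Run:
```python
from h import *
s=plan([.543,-.275,.10],Rdown(.259),1,5)
s=plan([.543,-.275,.023],Rdown(.259),1,5,s)
```

```text
need 2.07 rows 5
-0.01 0.4 0 0 0.02 0 1; -0.01 0.4 0 0 0.02 0 1; 0 0.39 0 0 0.02 0 1; -0.01 0.4 0 0 0.02 0 1; -0.01 0.4 0 0 0.02 0 1
need 1.6 rows 5
0 0.31 0 0 0 0 1; 0 0.31 0 0 0 0 1; 0 0.3 0 0 0 0 1; 0 0.31 0 0 0 0 1; 0 0.31 0 0 0 0 1
```

>>> apply_moves(plan="-0.01 0.4 0 0 0.02 0 1; -0.01 0.4 0 0 0.02 0 1; 0 0.39 0 0 0.02 0 1; -0.01 0.4 0 0 0.02 0 1; -0.01 0.4 0 0 0.02 0 1")

```text
time_s: 3.25
eef_pos: [0.5414, -0.2773, 0.0998]
eef_rot: [-0.701, 0.702, 0.09, -0.09]
wrist_force: [0.5, 0.2, -0.4]
opening: 1.0
```

Run:
```python
from h import *
p,R,o=pose();print(p)
im=ctrl.camera("wrist");cv2.imwrite("pics/w3.png",im[:,:,::-1]);orange("wrist",im)
p,R,o=pose();print(p)
plan([.543,-.275,.023],Rdown(.259),1,5)
```

```text
[ 0.54143386 -0.27734422  0.09978504]Traceback (most recent call last):
  File "<stdin>", line 3, in <module>
  File "h.py", line 40, in orange
    W=np.array([ray(cam,q,z) for q in np.argwhere(l==i)[:,::-1].astype(float)])[:,:2]
                ~~~^^^^^^^^^
  File "h.py", line 4, in ray
    c=ctrl.get_calibration(cam);K=c["intrinsics"];R=np.array(c["R"]);t=np.array(c["t"])
ValueError: time passes only in moves, steps and waits
```

View pics/w3.png

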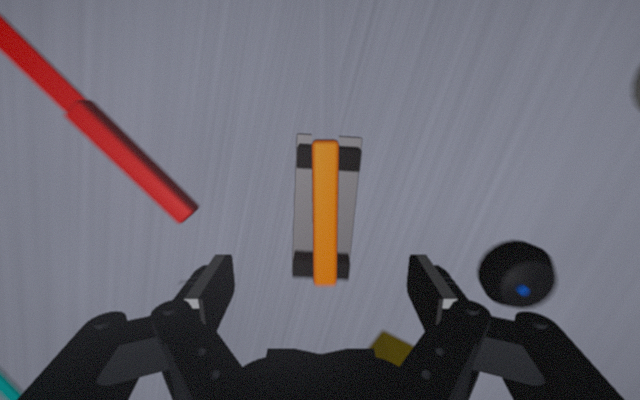

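```bash
cat >> h.py <<'E'
_c={}
def cal(cam,new=False):
    if new or cam not in _c: _c[cam]=ctrl.get_calibration(cam)
    return _c[cam]
def ray(cam,uv,z):
    c=cal(cam);K=c["intrinsics"];R=np.array(c["R"]);t=np.array(c["t"])
    d=R.T@np.linalg.inv(K)@np.array([uv[0],uv[1],1.]);o=-R.T@t
    return o+d*(z-o[2])/d[2]
E
python3 - <<'E'
from h import *
p,R,o=pose();print(p)
cal("wrist");im=ctrl.camera("wrist");orange("wrist",im)
p,R,o=pose();print(p)
plan([.543,-.275,.023],Rdown(.259),1,5)
E
```

```text
[ 0.53945535 -0.27598534  0.09601805]
wrist 3743 [327.1 215.8] w [ 0.5433 -0.2711] [0.1083 0.0173] dir [-0.256  0.967]
[ 0.5395829  -0.27583666  0.09733241]
need 1.55 rows 5
0.02 0.3 0 -0.01 -0.01 -0.01 1; 0.01 0.29 0 -0.01 -0.01 -0.01 1; 0.01 0.3 0 -0.01 -0.01 -0.01 1; 0.02 0.3 0 -0.01 -0.01 -0.01 1; 0.01 0.3 0 -0.01 -0.01 -0.01 1
```

>>> apply_moves(plan="0.02 0.3 0 0 0 0 1; 0.02 0.3 0 0 0 0 1; 0.02 0.3 0 0 0 0 1; 0.01 0.3 0 0 0 0 1; 0.01 0.29 0 0 0 0 1")

```text
time_s: 3.85
eef_pos: [0.5459, -0.2751, 0.0243]
eef_rot: [0.701, -0.701, -0.091, 0.091]
wrist_force: [0.1, -0.8, 0.1]
opening: 0.999
```

>>> apply_moves(plan="0 0 0 0 0 0 0; 0 0 0 0 0 0 0; 0 0 0 0 0 0 0; 0 0 0 0 0 0 0; 0 0 0 0 0 0 0")

```text
time_s: 4.35
eef_pos: [0.5468, -0.2758, 0.027]
eef_rot: [-0.701, 0.702, 0.091, -0.091]
wrist_force: [-0.6, -0.3, -0.6]
opening: 0.196
```

>>> apply_moves(plan="0 0 0 0 0 0 0; 0 0 0 0 0 0 0; 0 0 0 0 0 0 0; 0 0 0 0 0 0 0; 0 0 0 0 0 0 0")

```text
time_s: 4.85
eef_pos: [0.5468, -0.2759, 0.0269]
eef_rot: [-0.701, 0.702, 0.091, -0.09]
wrist_force: [-1.1, -0.5, 5.5]
opening: 0.195
```

Run:
```python
from h import *
p,R,o=pose();print(p,np.round(R,3).tolist(),o["time_s"])
im=ctrl.camera("wrist");cv2.imwrite("pics/w4.png",im[:,:,::-1])
```

```text
[ 0.54676273 -0.27586523  0.02685761] [[0.967, 0.001, -0.255], [0.255, -0.001, 0.967], [0.001, -1.0, -0.002]] 4.85
```

View pics/w4.png

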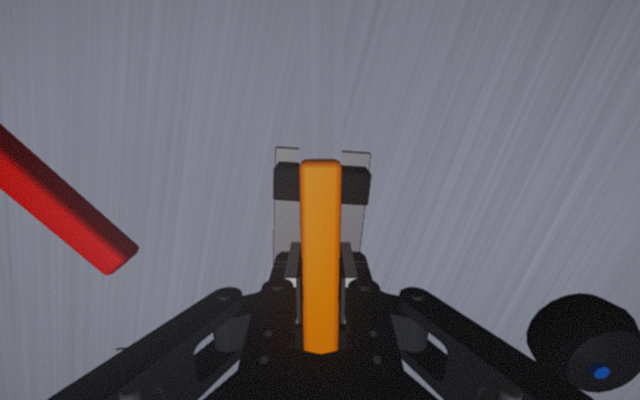

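Run:
```python
from h import *
C=np.array([.5935,.0517]);ux=np.array([.077,.997]);uy=np.array([-ux[1],ux[0]])
for cam,(x0,y0,x1,y1) in [("scene",(300,165,400,255)),("top",(275,125,365,210))]:
    im=cv2.imread(f"pics/{cam}0.png");f=6.4
    a=cv2.resize(im[y0:y1,x0:x1],None,fx=f,fy=f,interpolation=cv2.INTER_CUBIC)
    def dr(pts,col):
        P=[((proj(cam,[*(C+ux*x+uy*y),z])-[x0-.5,y0-.5])*f) for x,y,z in pts]
        cv2.polylines(a,[np.round(np.array(P)).astype(int)],False,col,1,cv2.LINE_AA)
    dr([(-105,-85,71),(85,-85,71),(85,85,71),(-105,85,71),(-105,-85,71)] and [(x/1e3,y/1e3,z/1e3) for x,y,z in [(-105,-85,71),(85,-85,71),(85,85,71),(-105,85,71),(-105,-85,71)]],(0,0,255))
    dr([(x/1e3,y/1e3,z/1e3) for x,y,z in [(-85,-85,0),(85,-85,0),(85,85,0),(-85,85,0),(-85,-85,0)]],(0,255,255))
    dr([(.02*np.cos(t),.02*np.sin(t),.055) for t in np.linspace(0,6.28,40)],(255,255,255))
    cv2.imwrite(f"pics/fit_{cam}.png",a)
```

```text
(no output)
```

View pics/fit_scene.png

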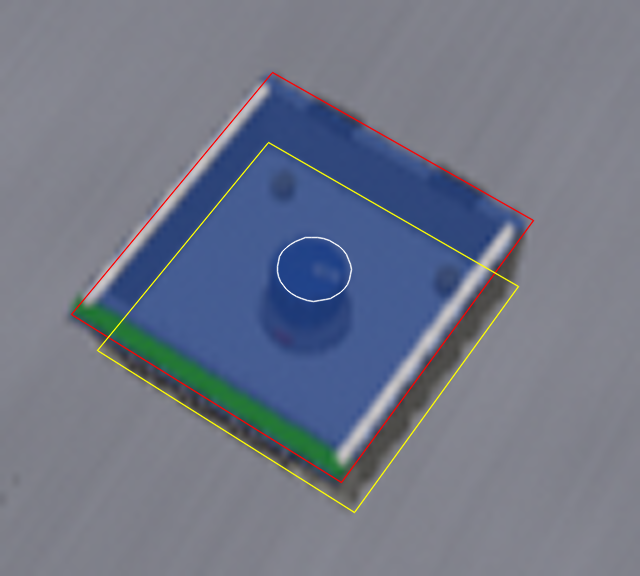

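View pics/fit_top.png

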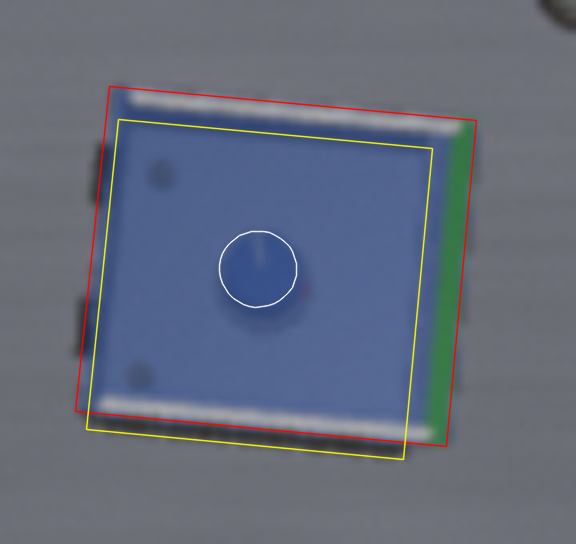

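```bash
cat >> h.py <<'E'
C=np.array([.5935,.0517]);ux=np.array([.077,.997]);ux/=np.linalg.norm(ux);uy=np.array([-ux[1],ux[0]])
AX=np.arctan2(ux[1],ux[0])-np.pi/2
def tip2tcp(x,z,y=0.,tip=.158,dz=.0031):  # module coords m, blade height -> TCP (level tool)
    w=C+ux*(x-tip)+uy*y
    return [w[0],w[1],z-dz]
def tipnow():
    p,R,o=pose(); t=p+R@np.array([0,-.0031,.158])
    d=t[:2]-C
    return "tip mod x %.1f y %.1f z %.1f mm"%(d@ux*1e3,d@uy*1e3,t[2]*1e3),"dir",np.round(R.T[2],3),"F",np.round(o["wrist_force"],1),"t",o["time_s"]
E
python3 - <<'E'
from h import *
s=plan([.5468,-.2759,.12],Rdown(.259),0,5)
s=plan(tip2tcp(-.135,.10),Rdown(AX),0,5,s)
E
```

```text
need 1.94 rows 5
0 -0.37 0 0 0 0 0; 0 -0.38 0 0 0 0 0; 0 -0.37 0 0 0 0 0; 0 -0.37 0 0 0 0 0; 0 -0.37 0 0 0 0 0
need 2.84 rows 5
0.13 0.09 0.11 0 0.56 0 0; 0.12 0.09 0.12 0 0.56 0 0; 0.12 0.1 0.13 0 0.56 0 0; 0.1 0.09 0.14 0 0.56 0 0; 0.1 0.09 0.14 0 0.56 0 0
```

>>> apply_moves(plan="0 -0.37 0 0 0 0 0; 0 -0.37 0 0 0 0 0; 0 -0.37 0 0 0 0 0; 0 -0.37 0 0 0 0 0; 0 -0.37 0 0 0 0 0")

```text
time_s: 5.4
eef_pos: [0.5457, -0.275, 0.1186]
eef_rot: [0.701, -0.701, -0.091, 0.091]
wrist_force: [0.0, -0.2, 0.1]
opening: 0.195
```

>>> apply_moves(plan="0.13 0.09 0.11 0 0.56 0 0; 0.12 0.09 0.12 0 0.56 0 0; 0.12 0.1 0.13 0 0.56 0 0; 0.1 0.09 0.14 0 0.56 0 0; 0.1 0.09 0.14 0 0.56 0 0")

```text
time_s: 5.9
eef_pos: [0.5703, -0.2393, 0.0946]
eef_rot: [0.707, -0.706, 0.029, -0.028]
wrist_force: [-0.3, -1.0, -0.4]
opening: 0.195
```

>>> apply_moves(plan="0 0 0 0 0 0 0; 0 0 0 0 0 0 0; 0 0 0 0 0 0 0; 0 0 0 0 0 0 0; 0 0 0 0 0 0 0")

```text
time_s: 6.4
eef_pos: [0.5705, -0.2403, 0.0956]
eef_rot: [-0.706, 0.707, -0.027, 0.028]
wrist_force: [-0.2, 0.5, -0.7]
opening: 0.194
```

Run:
```python
from h import *
print(tipnow())
for n in ["scene","wrist","top"]:
    im=ctrl.camera(n);cv2.imwrite(f"pics/{n}5.png",im[:,:,::-1])
im=cv2.imread("pics/scene5.png");cv2.imwrite("pics/scene5c.png",cv2.resize(im[165:315,245:395],None,fx=4,fy=4,interpolation=cv2.INTER_CUBIC))
print(tipnow())
```

```text
('tip mod x -134.9 y 0.3 z 98.6 mm', 'dir', array([ 0.078,  0.997, -0.   ]), 'F', array([-0.2,  0.5, -0.7]), 't', 6.4)
('tip mod x -134.7 y 0.3 z 98.5 mm', 'dir', array([ 0.078,  0.997, -0.   ]), 'F', array([-0.2,  0.2, -1. ]), 't', 6.55)
```

View pics/scene5c.png

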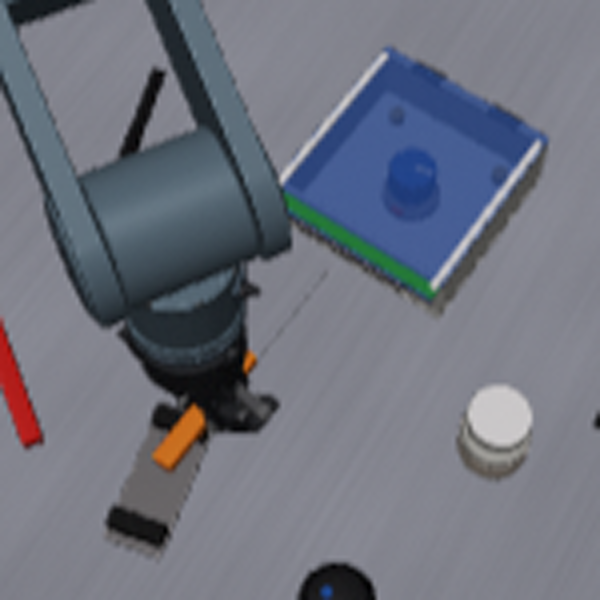

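View pics/wrist5.png

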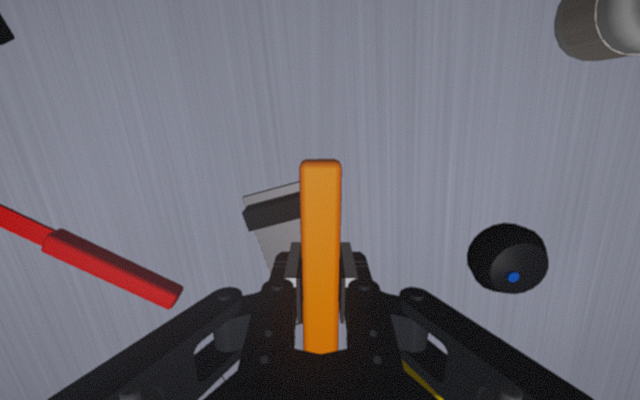

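View pics/top5.png

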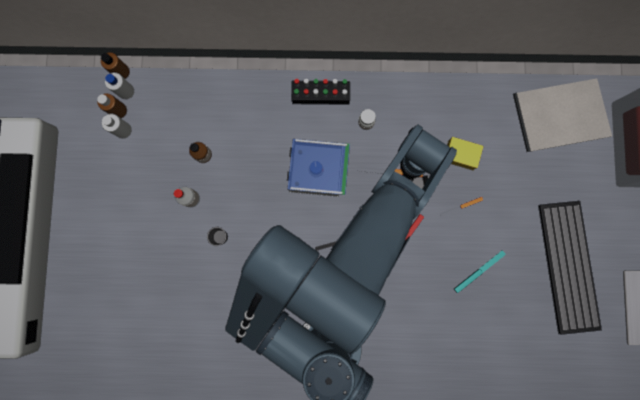

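The scene crop shows the blade as a thin line ending at crop (327,272), i.e. full-frame (326.7,233). It points at the middle of the green lip, and the handle sits square in the jaws.

Run:
```python
from h import *
for x in (-.135,-.140,-.130): print(x,proj("scene",[*(C+ux*x),.0985]))
print("lip",[proj("scene",[*(C+ux*-.105+uy*y),.071]) for y in(-.085,0,.085)])
s=plan(tip2tcp(-.125,.0622),Rdown(AX),0,5)
```

```text
-0.135 [325.99382774 229.27880878]
-0.14 [325.0954181  230.42011982]
-0.13 [326.88905983 228.1415344 ]
lip [array([352.80417537, 239.87546665]), array([331.24962407, 226.40640292]), array([310.60992824, 213.50901644])]
need 0.78 rows 5
0 0.15 0.04 0 0 0 0; 0 0.14 0.04 0 0 0 0; 0.01 0.15 0.04 0 0 0 0; 0 0.14 0.04 0 0 0 0; 0 0.15 0.03 0 0 0 0
```

Run:
```python
from h import *
for d in (0,.02,.05,.1): print(d,proj("scene",[*(C+ux*(-.135-d)),.0985]),proj("scene",[*(C+ux*(-.135-d)),.0885]))
im=ctrl.camera("scene");cv2.imwrite("pics/scene6.png",im[:,:,::-1]);x0,y0=295,215
a=cv2.resize(im[y0:y0+50,x0:x0+60,::-1],None,fx=12,fy=12,interpolation=cv2.INTER_NEAREST)
a=cv2.convertScaleAbs(a,alpha=2.5,beta=-160)
for d in (0,.02,.05,.1):
    q=(proj("scene",[*(C+ux*(-.135-d)),.0985])-[x0-.5,y0-.5])*12
    cv2.circle(a,tuple(int(v) for v in q),5,(0,0,255),1)
cv2.imwrite("pics/scene6c.png",a)
```

```text
0 [325.99382774 229.27880878] [326.0057515  230.67868732]
0.02 [322.38095384 233.86848893] [322.41852606 235.2458118 ]
0.05 [316.86390511 240.87717224] [316.94133792 242.2191678 ]
0.1 [307.39861575 252.90157491] [307.54638864 254.18047426]
```

View pics/scene6c.png

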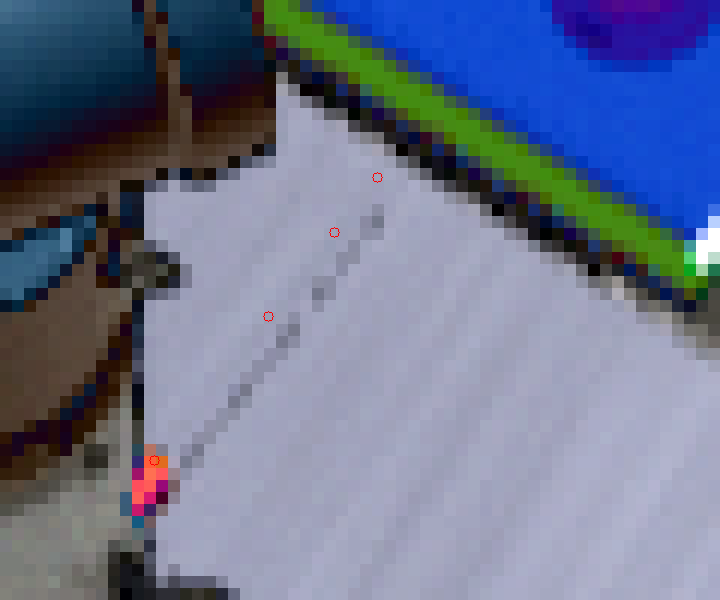

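>>> apply_moves(plan="0 0.15 0.04 0 0 0 0; 0 0.15 0.04 0 0 0 0; 0 0.15 0.04 0 0 0 0; 0 0.14 0.04 0 0 0 0; 0 0.14 0.04 0 0 0 0")

```text
time_s: 7.1
eef_pos: [0.5711, -0.2295, 0.0578]
eef_rot: [0.707, -0.706, 0.028, -0.027]
wrist_force: [-0.3, 0.2, -1.0]
opening: 0.198
```

Run:
```python
from h import *
print(tipnow())
im=ctrl.camera("scene");im=ctrl.camera("scene");print(tipnow())
cv2.imwrite("pics/scene7.png",im[:,:,::-1]);x0,y0=295,205
a=cv2.resize(im[y0:y0+50,x0:x0+60,::-1],None,fx=12,fy=12,interpolation=cv2.INTER_NEAREST)
a=cv2.convertScaleAbs(a,alpha=2.5,beta=-160)
p,R,o=pose()
for d in (.158,.108,.058):
  for s in (-.009,.009):
    q=(proj("scene",p+R@[s,-.0031,d])-[x0-.5,y0-.5])*12
    cv2.circle(a,tuple(int(v) for v in q),5,(0,0,255),1)
cv2.imwrite("pics/scene7c.png",a)
```

```text
('tip mod x -124.1 y 0.5 z 60.9 mm', 'dir', array([0.078, 0.997, 0.   ]), 'F', array([-0.3,  0.2, -1. ]), 't', 7.1)
('tip mod x -123.7 y 1.2 z 60.5 mm', 'dir', array([0.078, 0.997, 0.001]), 'F', array([-0.1, -0.6, -0.3]), 't', 7.2)
```

View pics/scene7c.png

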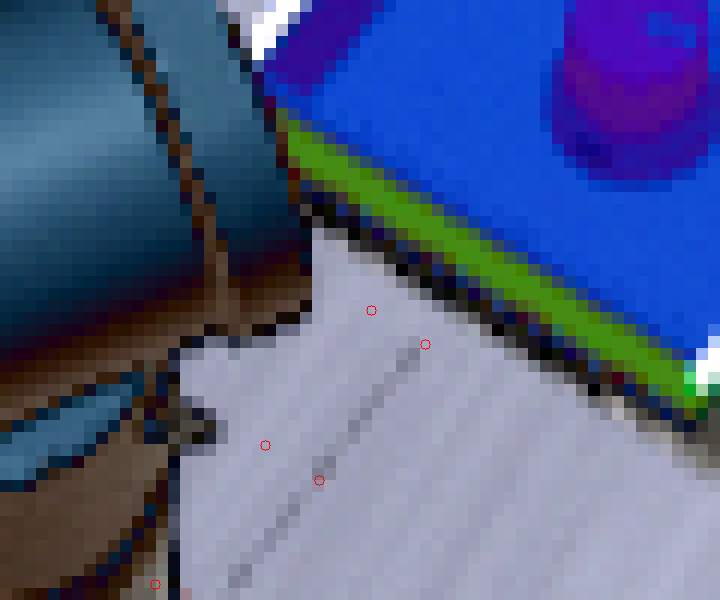

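>>> apply_moves(plan="-0.01 -0.03 0.04 0 0 0 0; 0 0 0.1 0 0 0 0; 0 0 0.14 0 0 0 0; 0 0 0.14 0 0 0 0; 0 0 0.1 0 0 0 0")

```text
time_s: 7.7
eef_pos: [0.573, -0.203, 0.0605]
eef_rot: [0.707, -0.707, 0.027, -0.027]
wrist_force: [-0.3, -0.4, -0.5]
opening: 0.199
```

Run:
```python
from h import *
print(tipnow())
im=ctrl.camera("scene");im=ctrl.camera("scene");print(tipnow())
```

```text
('tip mod x -97.6 y 0.8 z 63.6 mm', 'dir', array([0.077, 0.997, 0.   ]), 'F', array([-0.3, -0.4, -0.5]), 't', 7.7)
('tip mod x -97.4 y 0.9 z 63.5 mm', 'dir', array([0.077, 0.997, 0.   ]), 'F', array([-0.1, -0.6, -0.7]), 't', 7.8)
```

>>> apply_moves(plan="0 0.02 0.02 0 0 0 0; 0 0 0.07 0 0 0 0; 0 0 0.07 0 0 0 0; 0 0 0 0 0 0 0; 0 0 0 0 0 0 0")

```text
time_s: 8.3
eef_pos: [0.5735, -0.1959, 0.0593]
eef_rot: [-0.707, 0.707, -0.028, 0.027]
wrist_force: [0.3, 0.2, -0.5]
opening: 0.199
```

Run:
```python
from h import *
print(tipnow())
im=ctrl.camera("scene");print(tipnow())
cv2.imwrite("pics/scene8.png",im[:,:,::-1])
cv2.imwrite("pics/scene8c.png",cv2.resize(im[165:285,275:395,::-1],None,fx=5,fy=5,interpolation=cv2.INTER_CUBIC))
```

```text
('tip mod x -90.5 y 0.8 z 62.4 mm', 'dir', array([ 0.078,  0.997, -0.   ]), 'F', array([ 0.3,  0.2, -0.5]), 't', 8.3)
('tip mod x -90.6 y 0.7 z 62.4 mm', 'dir', array([ 0.078,  0.997, -0.   ]), 'F', array([-0.2, -0.3, -0.6]), 't', 8.35)
```

View pics/scene8c.png

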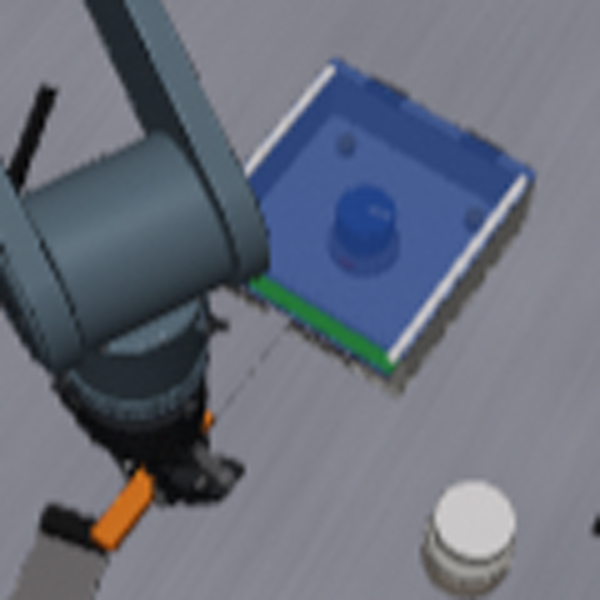

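```bash
cat >> h.py <<'E'
def lift(t0,t1,n,start=None):
    if start is None: p,R,o=pose()
    else: p,R=start
    rows=[]
    for k in range(n):
        t=t0+(t1-t0)*(k+1)/n; r=.175-.015*t
        tgt=np.array(tip2tcp(.085-r*np.cos(t),.066+r*np.sin(t)-.0015))
        d=np.round(R.T@(tgt-p)/.05,2); rows.append(" ".join(f"{v:g}" for v in [*(d+0.),0,0,0,0])); p=p+R@d*.05
    print("; ".join(rows),p,np.linalg.norm(d)); return p,R
E
python3 - <<'E'
from h import *
s=lift(0,.5,5)
s=lift(.5,1.05,5,s)
s=lift(1.05,1.6,5,s)
E
```

```text
0.02 -0.39 0.06 0 0 0 0; 0 -0.33 0.08 0 0 0 0; 0 -0.33 0.11 0 0 0 0; 0 -0.31 0.15 0 0 0 0; 0 -0.29 0.17 0 0 0 0 [ 0.5767218  -0.16772707  0.1418246 ] 0.3361547262794322
0 -0.29 0.22 0 0 0 0; 0 -0.27 0.25 0 0 0 0; 0 -0.23 0.28 0 0 0 0; 0 -0.2 0.29 0 0 0 0; 0 -0.16 0.32 0 0 0 0 [ 0.58201673 -0.09992959  0.19931996] 0.35777087639996635
0 -0.13 0.32 0 0 0 0; -0.01 -0.09 0.34 0 0 0 0; 0 -0.05 0.34 0 0 0 0; 0 -0.01 0.33 0 0 0 0; 0 0.02 0.34 0 0 0 0 [ 0.58802488 -0.01664363  0.21231421] 0.34058772731852804
```

>>> apply_moves(plan="0.02 -0.39 0.06 0 0 0 0; 0 -0.33 0.08 0 0 0 0; 0 -0.33 0.11 0 0 0 0; 0 -0.31 0.15 0 0 0 0; 0 -0.29 0.17 0 0 0 0")

```text
time_s: 8.85
eef_pos: [0.577, -0.1672, 0.1436]
eef_rot: [-0.706, 0.707, -0.027, 0.028]
wrist_force: [0.6, 0.6, -1.7]
opening: 0.195
```

Run:
```python
from h import *
print(tipnow())
im=ctrl.camera("scene");print(tipnow())
cv2.imwrite("pics/scene9c.png",cv2.resize(im[115:285,245:415,::-1],None,fx=3.5,fy=3.5,interpolation=cv2.INTER_CUBIC))
s=lift(.5,1.05,5)
```

```text
('tip mod x -61.5 y -0.6 z 146.6 mm', 'dir', array([ 0.078,  0.997, -0.   ]), 'F', array([ 0.6,  0.6, -1.7]), 't', 8.85)
('tip mod x -60.5 y -1.7 z 149.0 mm', 'dir', array([ 0.077,  0.997, -0.001]), 'F', array([1. , 0.1, 1.4]), 't', 8.9)
-0.03 -0.21 0.19 0 0 0 0; 0 -0.26 0.25 0 0 0 0; 0 -0.24 0.28 0 0 0 0; 0 -0.2 0.29 0 0 0 0; 0 -0.16 0.31 0 0 0 0 [ 0.58174338 -0.10031769  0.19949469] 0.34885527085024814
```

View pics/scene9c.png

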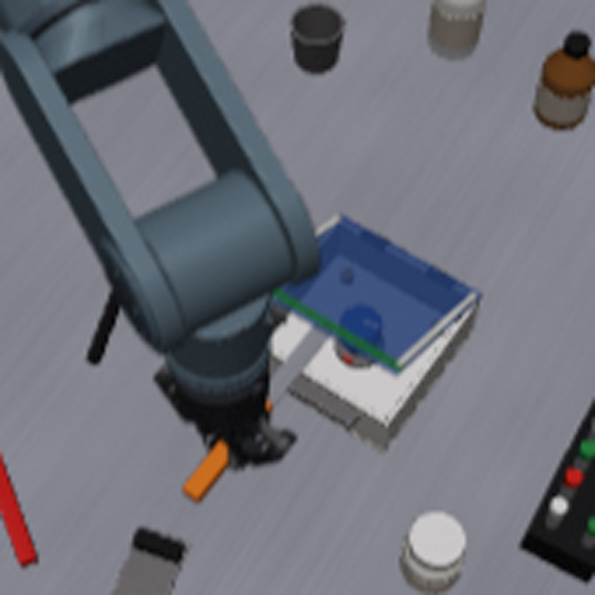

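The cover is lifting on the blade: the lip runs from crop (275,292) to (400,365), with the blade passing under it at about (300,360). I'll continue along the arc.

>>> apply_moves(plan="-0.02 -0.21 0.19 0 0 0 0; 0 -0.26 0.25 0 0 0 0; 0 -0.24 0.28 0 0 0 0; 0 -0.2 0.29 0 0 0 0; 0 -0.16 0.31 0 0 0 0")

```text
time_s: 9.4
eef_pos: [0.5811, -0.1004, 0.1964]
eef_rot: [-0.707, 0.707, -0.027, 0.028]
wrist_force: [-0.7, -1.5, -0.6]
opening: 0.196
```

Run:
```python
from h import *
print(tipnow())
im=ctrl.camera("scene")
cv2.imwrite("pics/scene10c.png",cv2.resize(im[115:285,245:415,::-1],None,fx=3.5,fy=3.5,interpolation=cv2.INTER_CUBIC))
s=lift(1.05,1.6,5)
s=lift(1.6,1.8,5,s)
```

```text
('tip mod x 5.4 y 0.5 z 199.5 mm', 'dir', array([ 0.078,  0.997, -0.   ]), 'F', array([-0.7, -1.5, -0.6]), 't', 9.4)
0 -0.17 0.29 0 0 0 0; 0 -0.08 0.33 0 0 0 0; 0 -0.05 0.34 0 0 0 0; 0 -0.02 0.34 0 0 0 0; 0 0.03 0.34 0 0 0 0 [ 0.58800039 -0.016473    0.21219908] 0.34132096331752027
0 0.02 0.12 0 0 0 0; 0 0.02 0.11 0 0 0 0; 0 0.03 0.12 0 0 0 0; 0 0.03 0.12 0 0 0 0; 0 0.03 0.11 0 0 0 0 [0.59022387 0.01244772 0.2057262 ] 0.11401754250991379
```

View pics/scene10c.png

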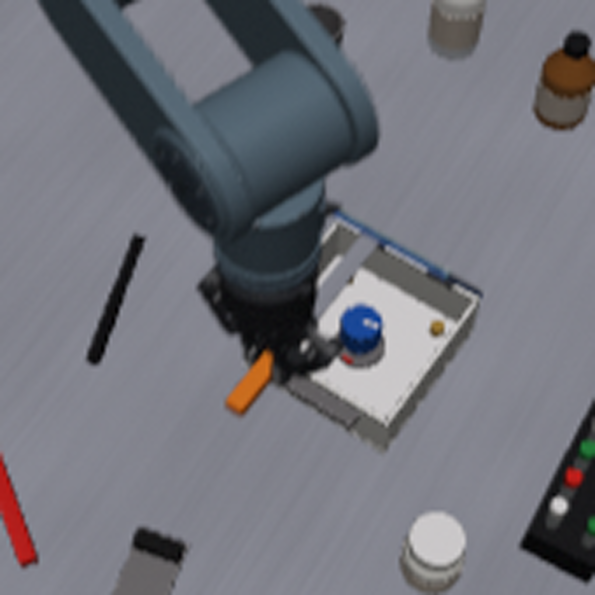

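The cover stands steeply, almost edge-on at crop (340,210) to (480,295), with the blade tip still pressing on it. I'll push on past 1.4 rad.

>>> apply_moves(plan="0 -0.17 0.29 0 0 0 0; 0 -0.08 0.33 0 0 0 0; 0 -0.05 0.34 0 0 0 0; 0 -0.02 0.34 0 0 0 0; 0 0.03 0.34 0 0 0 0")

```text
time_s: 9.95
eef_pos: [0.5873, -0.0184, 0.2098]
eef_rot: [0.707, -0.707, 0.027, -0.028]
wrist_force: [0.5, -0.2, -0.7]
opening: 0.194
```

Run:
```python
from h import *
print(tipnow())
im=ctrl.camera("scene")
cv2.imwrite("pics/scene11c.png",cv2.resize(im[115:285,245:415,::-1],None,fx=3.5,fy=3.5,interpolation=cv2.INTER_CUBIC))
```

```text
('tip mod x 87.6 y 0.6 z 212.9 mm', 'dir', array([0.078, 0.997, 0.   ]), 'F', array([ 0.5, -0.2, -0.7]), 't', 9.95)
```

View pics/scene11c.png

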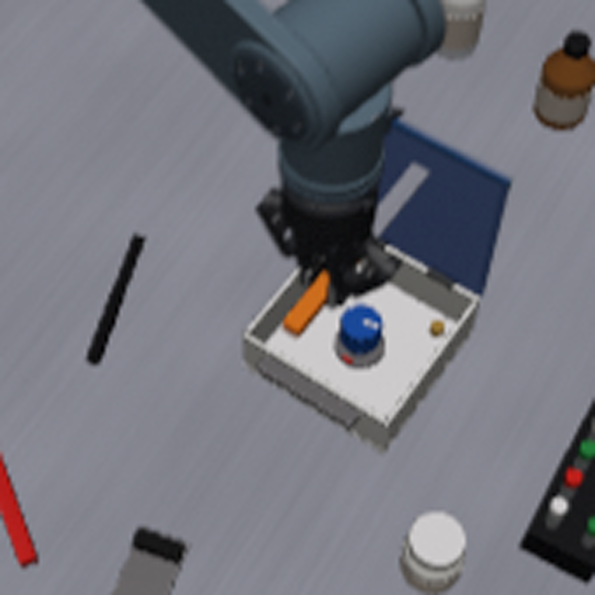

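Run:
```python
from h import *
s=plan([.578,-.13,.19],Rdown(AX),0,5)
s=plan([.5468,-.2759,.10],Rdown(.259),0,5,s)
```

```text
need 2.42 rows 5
0 0.08 -0.46 0 0 0 0; 0 0.07 -0.46 0 0 0 0; 0 0.08 -0.45 0 0 0 0; -0.01 0.07 -0.46 0 0 0 0; 0 0.08 -0.46 0 0 0 0
need 3.63 rows 5
-0.08 0.36 -0.59 0 -0.56 0 0; -0.12 0.36 -0.59 0 -0.56 0 0; -0.15 0.36 -0.57 0 -0.56 0 0; -0.2 0.36 -0.57 0 -0.56 0 0; -0.23 0.36 -0.55 0 -0.56 0 0
```

>>> apply_moves(plan="0 0.08 -0.46 0 0 0 0; 0 0.07 -0.46 0 0 0 0; 0 0.08 -0.45 0 0 0 0; -0.01 0.07 -0.46 0 0 0 0; 0 0.08 -0.46 0 0 0 0")

```text
time_s: 10.5
eef_pos: [0.5775, -0.1345, 0.1901]
eef_rot: [0.707, -0.706, 0.028, -0.027]
wrist_force: [0.1, 0.5, -0.5]
opening: 0.197
```

Run:
```python
from h import *
print(tipnow())
im=ctrl.camera("scene")
cv2.imwrite("pics/scene12c.png",cv2.resize(im[95:285,245:435,::-1],None,fx=3.1,fy=3.1,interpolation=cv2.INTER_CUBIC))
```

```text
('tip mod x -28.8 y 1.5 z 193.2 mm', 'dir', array([0.077, 0.997, 0.   ]), 'F', array([ 0.1,  0.5, -0.5]), 't', 10.5)
```

View pics/scene12c.png

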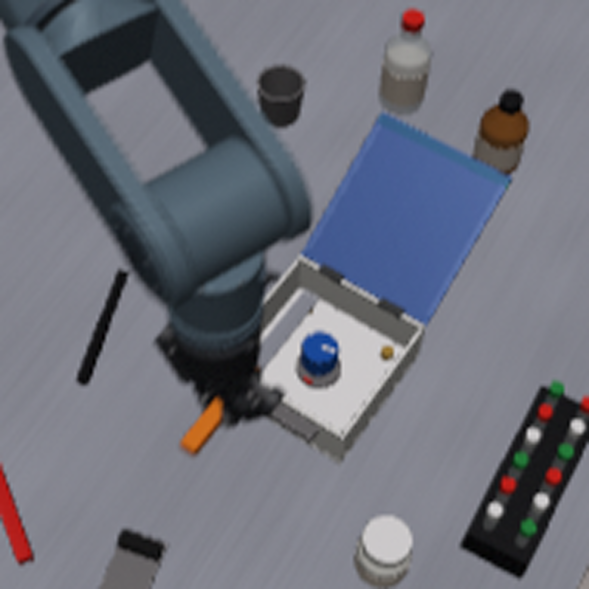

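The cover has swung open and leans back, crop (380,115) to (510,180). Next I carry the spatula back.

>>> apply_moves(plan="-0.08 0.36 -0.59 0 -0.56 0 0; -0.12 0.36 -0.59 0 -0.56 0 0; -0.15 0.36 -0.57 0 -0.56 0 0; -0.19 0.36 -0.55 0 -0.56 0 0; -0.22 0.36 -0.52 0 -0.56 0 0")

```text
time_s: 11.05
eef_pos: [0.5471, -0.2782, 0.0996]
eef_rot: [0.701, -0.701, -0.092, 0.092]
wrist_force: [0.3, 0.1, -0.3]
opening: 0.195
```

>>> apply_moves(plan="0 0 0 0 0 0 0; 0 0 0 0 0 0 0; 0 0 0 0 0 0 0; 0 0 0 0 0 0 0; 0 0 0 0 0 0 0")

```text
time_s: 11.55
eef_pos: [0.5481, -0.2769, 0.1016]
eef_rot: [-0.701, 0.701, 0.092, -0.091]
wrist_force: [-0.4, -0.4, -0.8]
opening: 0.197
```

Run:
```python
from h import *
p,R,o=pose();print(p,np.arctan2(R[1,0],R[0,0]))
im=ctrl.camera("scene")
cv2.imwrite("pics/scene13c.png",cv2.resize(im[65:345,205:425,::-1],None,fx=2.1,fy=2.1,interpolation=cv2.INTER_CUBIC))
im=ctrl.camera("wrist");cv2.imwrite("pics/w13.png",im[:,:,::-1])
s=plan([.5468,-.2759,.030],Rdown(.259),0,5)
```

```text
[ 0.54813341 -0.27688292  0.10159927] 0.2591545967160464
need 1.49 rows 5
0 0.29 0.01 0 0 0 0; -0.01 0.28 0 0 0 0 0; 0 0.29 0.01 0 0 0 0; 0 0.28 0 0 0 0 0; -0.01 0.29 0.01 0 0 0 0
```

View pics/scene13c.png

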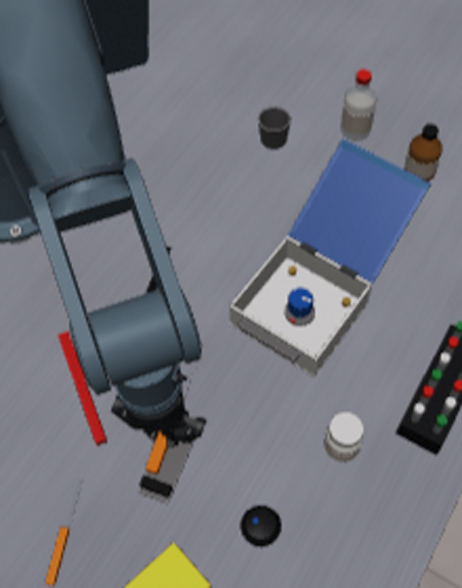

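View pics/w13.png

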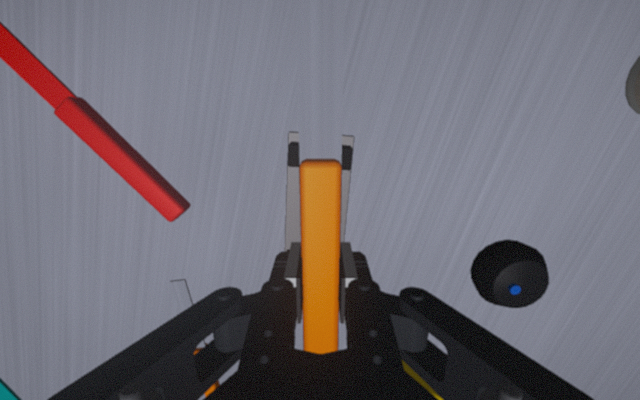

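The wrist view has the handle centred over the rest, with the foot edges symmetric at columns 288 and 353. I'll lower it.

>>> apply_moves(plan="0 0.3 0.01 0 0 0 0; -0.01 0.3 0 0 0 0 0; 0 0.3 0.01 0 0 0 0; 0 0.3 0 0 0 0 0; -0.01 0.26 0 0 0 0 0")

```text
time_s: 12.15
eef_pos: [0.5455, -0.2764, 0.0259]
eef_rot: [0.702, -0.701, -0.09, 0.091]
wrist_force: [-10.3, 12.1, 86.0]
opening: 0.195
```

>>> apply_moves(plan="0 0.02 0 0 0 0 0; 0 0 0 0 0 0 0; 0 0 0 0 0 0 0; 0 0 0 0 0 0 0; 0 0 0 0 0 0 0")

```text
time_s: 12.65
eef_pos: [0.5462, -0.277, 0.0264]
eef_rot: [0.701, -0.701, -0.091, 0.091]
wrist_force: [0.2, -0.9, -1.0]
opening: 0.191
```

>>> apply_moves(plan="0 0 0 0 0 0 1; 0 0 0 0 0 0 1; 0 0 0 0 0 0 1; 0 0 0 0 0 0 1; 0 0 0 0 0 0 1")

```text
time_s: 13.15
eef_pos: [0.5463, -0.2769, 0.0269]
eef_rot: [-0.701, 0.701, 0.091, -0.091]
wrist_force: [-0.2, 0.0, 0.3]
opening: 0.998
```

>>> apply_moves(plan="0 -0.1 0 0 0 0 1; 0 -0.2 0 0 0 0 1; 0 -0.4 0 0 0 0 1; 0 -0.6 0 0 0 0 1; 0 -0.7 0 0 0 0 1")

```text
time_s: 13.65
eef_pos: [0.5456, -0.2765, 0.1277]
eef_rot: [0.702, -0.701, -0.091, 0.091]
wrist_force: [0.0, 0.1, 0.7]
opening: 1.002
```

Run:
```python
from h import *
p,R,o=pose();print(p,np.arctan2(R[1,0],R[0,0]),np.round(o["q"],3),o["opening"])
cal("wrist");im=ctrl.camera("wrist");cv2.imwrite("pics/w14.png",im[:,:,::-1]);orange("wrist",im)
im=ctrl.camera("scene");cv2.imwrite("pics/scene14.png",im[:,:,::-1]);orange("scene",im)
cv2.imwrite("pics/scene14c.png",cv2.resize(im[165:245,295:415,::-1],None,fx=6,fy=6,interpolation=cv2.INTER_CUBIC))
im=ctrl.camera("top");cv2.imwrite("pics/top14.png",im[:,:,::-1])
cv2.imwrite("pics/top14c.png",cv2.resize(im[120:210,240:360,::-1],None,fx=6,fy=6,interpolation=cv2.INTER_CUBIC))
```

```text
[ 0.5456062  -0.27648807  0.12765941] 0.2580061269236323 [-0.663  0.382  1.6   -0.     1.16  -0.921] 1.001545744636704
wrist 2925 [320.8 202.2] w [ 0.5456 -0.2733] [0.109  0.0176] dir [-0.254  0.967]
scene 161 [283.5 283.1] w [ 0.5489 -0.2862] [0.0917 0.0177] dir [-0.259  0.966]
```

View pics/w14.png

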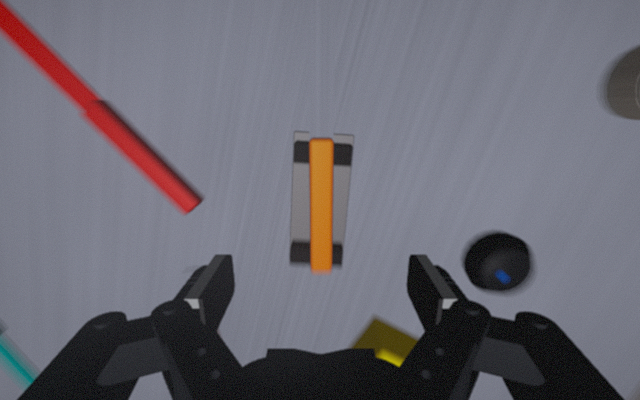

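View pics/scene14c.png

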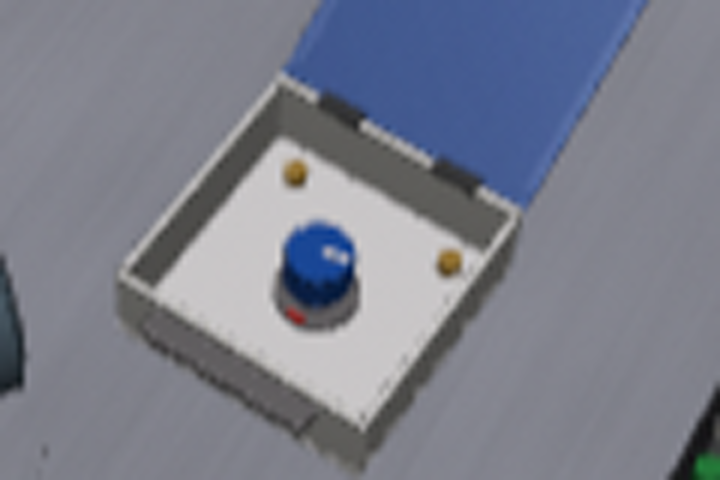

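View pics/top14c.png

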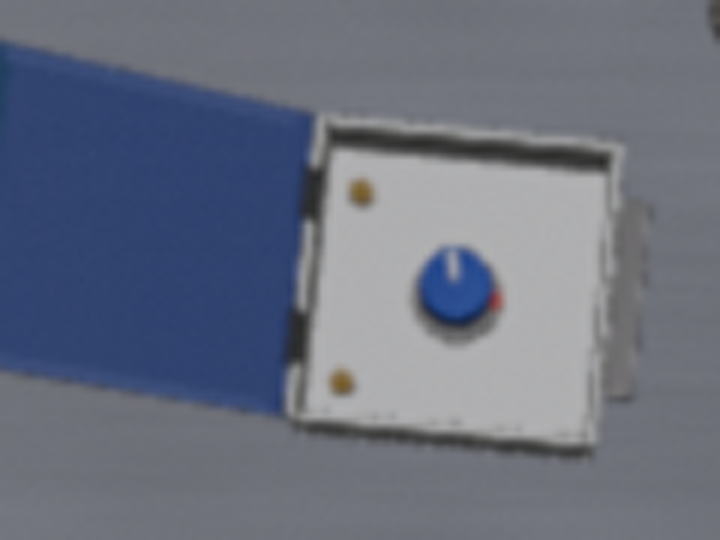

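Spatula is back on its rest: wrist fit (0.546,-0.273), aligned. The cap's white line points to about module -y in the top view, at crop (453,262) from centre (457,286), so the cap stands near 2.4 rad. I'll hover over it next.

Run:
```python
from h import *
print("cap top", ray("top",(316.2,167.2),.056), ray("scene",(347.9,206.3),.056))
for cam in ("scene","top"):
    im=cv2.imread(f"pics/{cam}14.png");h=cv2.cvtColor(im,cv2.COLOR_BGR2HSV)
    m=cv2.inRange(h,(105,150,90),(125,255,255));n,l,s,c=cv2.connectedComponentsWithStats(m)
    for i in range(1,n):
        if 40<s[i,4]<900: print(cam,s[i],c[i],ray(cam,c[i],.056 if cam=="top" else .05))
s=plan([.5935,.052,.17],Rdown(.26),.7)
```

```text
cap top [0.59091665 0.0468397  0.056     ] [0.59169838 0.05062987 0.056     ]
scene [343 203  11  10  74] [347.43243243 207.28378378] [0.59075656 0.04954708 0.05      ]
top [106  74   8   9  51] [109.49019608  77.92156863] [0.88645965 0.75447206 0.056     ]
top [233 128   9  52 162] [237.01234568 153.80864198] [0.63161839 0.31106563 0.056     ]
top [311 162  10  11  77] [315.55844156 167.84415584] [0.58871607 0.04892221 0.056     ]
need 7.0 rows 10
0.26 -0.08 0.62 0 0 0 0.7; 0.25 -0.08 0.61 0 0 0 0.7; 0.26 -0.08 0.62 0 0 0 0.7; 0.26 -0.08 0.61 0 0 0 0.7; 0.25 -0.08 0.62 0 0 0 0.7
0.26 -0.08 0.61 0 0 0 0.7; 0.26 -0.08 0.62 0 0 0 0.7; 0.25 -0.08 0.61 0 0 0 0.7; 0.26 -0.08 0.62 0 0 0 0.7; 0.26 -0.08 0.61 0 0 0 0.7
```

>>> apply_moves(plan="0.26 -0.08 0.62 0 0 0 0.7; 0.25 -0.08 0.61 0 0 0 0.7; 0.26 -0.08 0.62 0 0 0 0.7; 0.26 -0.08 0.61 0 0 0 0.7; 0.25 -0.08 0.62 0 0 0 0.7")

```text
time_s: 14.3
eef_pos: [0.5682, -0.1102, 0.1461]
eef_rot: [0.702, -0.701, -0.09, 0.091]
wrist_force: [0.6, -0.5, -0.2]
opening: 0.697
```

>>> apply_moves(plan="0.26 -0.08 0.62 0 0 0 0.7; 0.26 -0.08 0.6 0 0 0 0.7; 0.24 -0.08 0.6 0 0 0 0.7; 0.22 -0.08 0.57 0 0 0 0.7; 0.2 -0.08 0.5 0 0 0 0.7")

```text
time_s: 14.8
eef_pos: [0.5883, 0.0448, 0.1661]
eef_rot: [0.701, -0.701, -0.091, 0.092]
wrist_force: [0.1, -0.4, -0.8]
opening: 0.7
```

>>> apply_moves(plan="0 0 0 0 0 0 0.7; 0 0 0 0 0 0 0.7; 0 0 0 0 0 0 0.7; 0 0 0 0 0 0 0.7; 0 0 0 0 0 0 0.7")

```text
time_s: 15.3
eef_pos: [0.5888, 0.0422, 0.1665]
eef_rot: [0.701, -0.701, -0.09, 0.091]
wrist_force: [0.5, 0.7, -0.0]
opening: 0.698
```

Run:
```python
from h import *
p,R,o=pose();print(p,np.arctan2(R[1,0],R[0,0]),np.round(o["q"],3),o["time_s"])
cal("wrist");im=ctrl.camera("wrist");cv2.imwrite("pics/w15.png",im[:,:,::-1])
h=cv2.cvtColor(im[:,:,::-1].copy(),cv2.COLOR_BGR2HSV)
m=cv2.inRange(h,(105,150,60),(125,255,255));n,l,s,c=cv2.connectedComponentsWithStats(m)
for i in range(1,n):
    if s[i,4]>200: print(s[i],c[i],ray("wrist",c[i],.056))
print([(r["point"],r["score"]) for r in ctrl.recognise("wrist","cap_center")][:2])
im=ctrl.camera("scene");orange("scene",im)
```

```text
[0.58881399 0.04216052 0.16651794] 0.25662661317388885 [-0.129  0.291  1.634 -0.     1.217 -0.386] 15.3
[393  85  88  43 630] [436.95873016 106.46349206] [0.65762646 0.13842271 0.056     ]
[ 304  169   46   46 1405] [325.53096085 192.16512456] [0.59193771 0.04953568 0.056     ]
[([0.5881, 0.0533, 0.0574], 0.9)]
scene 189 [284.3 280.7] w [ 0.5468 -0.2782] [0.109  0.0177] dir [-0.256  0.967]
```

View pics/w15.png

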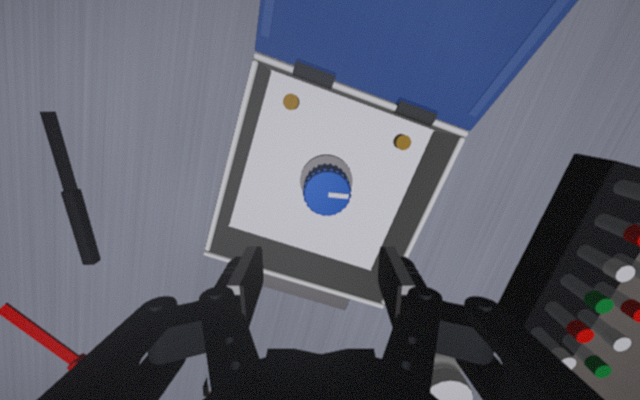

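Run:
```python
from h import *
im=cv2.imread("pics/w15.png")
cv2.imwrite("pics/w15c.png",cv2.resize(im[150:225,285:370],None,fx=8,fy=8,interpolation=cv2.INTER_CUBIC))
z=.056
a=ray("wrist",(327,194.5),z);b=ray("wrist",(348,195.5),z);d=b-a
print(a,np.hypot(*d[:2]),np.arctan2(d[1],d[0]))
h=cv2.cvtColor(im,cv2.COLOR_BGR2HSV)
```

```text
[0.59385485 0.0482145  0.056     ] 0.017886251302356392 0.20790292976083025
```

View pics/w15c.png

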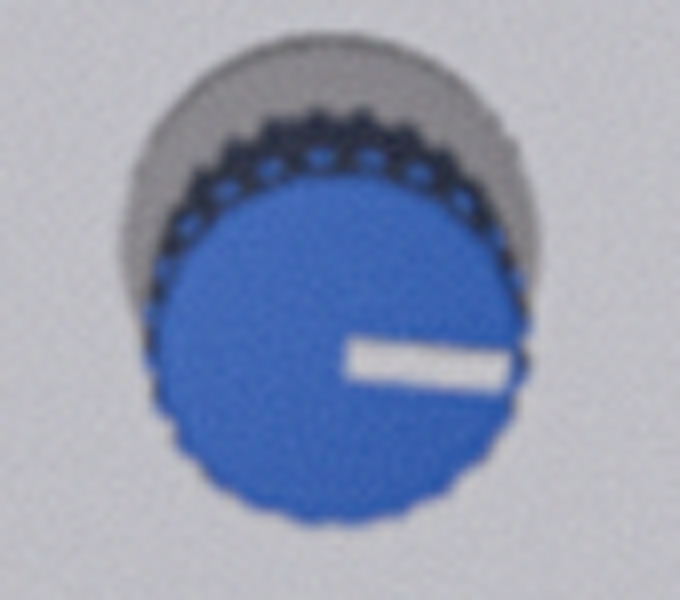

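Run:
```python
from h import *
s=plan([.5925,.049,.09],Rdown(.26),.7,5)
```

```text
need 1.61 rows 5
0.02 0.31 0.02 0 0 0 0.7; 0.02 0.3 0.02 0 0 0 0.7; 0.02 0.31 0.02 0 0 0 0.7; 0.02 0.31 0.03 0 0 0 0.7; 0.02 0.3 0.02 0 0 0 0.7
```

>>> apply_moves(plan="0.02 0.3 0.02 0 0 0 0.7; 0.02 0.3 0.02 0 0 0 0.7; 0.02 0.3 0.02 0 0 0 0.7; 0.02 0.3 0.03 0 0 0 0.7; 0.02 0.3 0.02 0 0 0 0.7")

```text
time_s: 15.95
eef_pos: [0.5919, 0.05, 0.0898]
eef_rot: [0.701, -0.701, -0.091, 0.092]
wrist_force: [0.9, 0.4, -0.2]
opening: 0.703
```

Run:
```python
from h import *
ctrl.camera("scene");ctrl.camera("scene")
p,R,o=pose();print(p,np.arctan2(R[1,0],R[0,0]),o["time_s"])
cal("wrist");im=ctrl.camera("wrist");cv2.imwrite("pics/w16.png",im[:,:,::-1])
cv2.imwrite("pics/w16c.png",cv2.resize(im[140:340,210:430,::-1],None,fx=3,fy=3,interpolation=cv2.INTER_CUBIC))
s=plan([.5925,.049,.039],Rdown(.26),.7,5)
for u in [(325,235),(325,245),(325,255),(335,245)]: print(u,ray("wrist",u,.056)[:2])
```

```text
[0.59037532 0.05013113 0.08843797] 0.25824918375054295 16.05
need 1.06 rows 5
0 0.2 -0.01 0 0 -0.01 0.7; 0.01 0.21 0 0 0 -0.01 0.7; 0 0.2 -0.01 0 0 -0.01 0.7; 0.01 0.2 0 0 0 -0.01 0.7; 0 0.21 -0.01 0 0 -0.01 0.7
(325, 235) [0.59278057 0.05317079]
(325, 245) [0.59450783 0.04676844]
(325, 255) [0.59627394 0.04022207]
(335, 245) [0.60038651 0.04833871]
```

View pics/w16c.png

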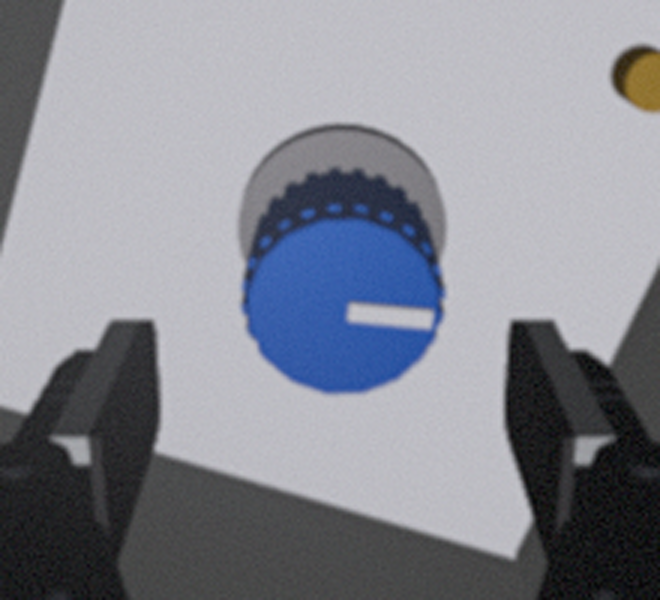

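The cap top is centred at px (324,241), which gives world (0.593,0.049), midway between the pads. I'll descend and grip.

>>> apply_moves(plan="0.02 0.2 -0.01 0 0 0 0.7; 0.01 0.2 0 0 0 0 0.7; 0.01 0.2 -0.01 0 0 0 0.7; 0.01 0.2 0 0 0 0 0.7; 0 0.18 0 0 0 0 0.7")

```text
time_s: 16.6
eef_pos: [0.5949, 0.0493, 0.0417]
eef_rot: [0.701, -0.701, -0.091, 0.091]
wrist_force: [-0.8, -0.3, 0.3]
opening: 0.704
```

>>> apply_moves(plan="0 0 0 0 0 0 0.7; 0 0 0 0 0 0 0.7; 0 0 0 0 0 0 0.5; 0 0 0 0 0 0 0.3; 0 0 0 0 0 0 0")

```text
time_s: 17.1
eef_pos: [0.593, 0.0488, 0.0439]
eef_rot: [-0.701, 0.701, 0.089, -0.093]
wrist_force: [-12.0, -3.3, 13.7]
opening: 0.451
```

>>> apply_moves(plan="0 0 0 0 0 0 0; 0 0 0 0 0 0 0; 0 0 0 0 0 0 0; 0 0 0 0 0 0 0; 0 0 0 0 0 0 0")

```text
time_s: 17.6
eef_pos: [0.593, 0.0488, 0.0439]
eef_rot: [-0.701, 0.701, 0.089, -0.093]
wrist_force: [-11.8, -4.2, 13.6]
opening: 0.449
```

Run:
```python
from h import *
p,R,o=pose();print(p,np.arctan2(R[1,0],R[0,0]),o["time_s"],np.round(o["torque"],2),np.round(o["wrist_force"],1),np.round(o["q"],3))
im=ctrl.camera("wrist");cv2.imwrite("pics/w17.png",im[:,:,::-1])
```

```text
[0.59299225 0.04876204 0.04385842] 0.2586266611764628 17.6 [-0.58  2.02  0.05] [-11.8  -4.2  13.6] [-0.116  0.473  1.673 -0.002  1.    -0.374]
```

View pics/w17.png

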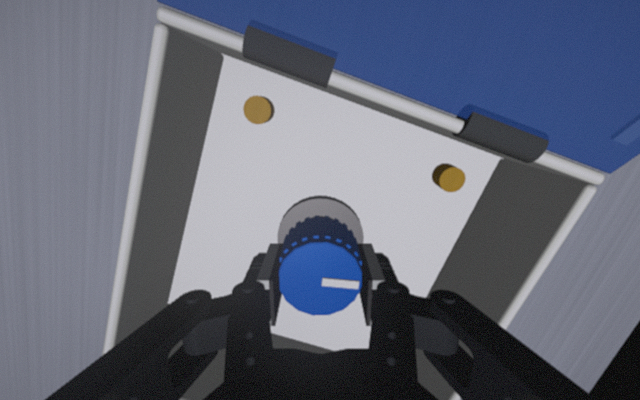

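Cap is gripped: opening 0.449 (about 38 mm), white line at px (322,283) to (358,286). Now I turn clockwise (+wy).

>>> apply_moves(plan="-0.04 0 0 0 0.4 0 0; 0 0 0 0 0.9 0 0; 0 0 0 0 1 0 0; 0 0 0 0 1 0 0; 0 0 0 0 1 0 0")

```text
time_s: 18.15
eef_pos: [0.5926, 0.0487, 0.0437]
eef_rot: [-0.701, 0.701, -0.093, 0.092]
wrist_force: [-3.9, -1.3, 5.2]
opening: 0.449
```

Run:
```python
from h import *
p,R,o=pose();print(p,np.arctan2(R[1,0],R[0,0]),o["time_s"],np.round(o["torque"],2),np.round(o["wrist_force"],1),np.round(o["q"],3))
im=ctrl.camera("wrist");cv2.imwrite("pics/w18.png",im[:,:,::-1])
cv2.imwrite("pics/w18c.png",cv2.resize(im[190:340,210:430,::-1],None,fx=3,fy=3,interpolation=cv2.INTER_CUBIC))
```

```text
[0.5926264  0.04872506 0.04368006] -0.2625338754911642 18.15 [-0.14  0.77  0.06] [-3.9 -1.3  5.2] [-1.170e-01  4.710e-01  1.677e+00 -1.000e-03  9.950e-01  1.460e-01]
```

View pics/w18c.png

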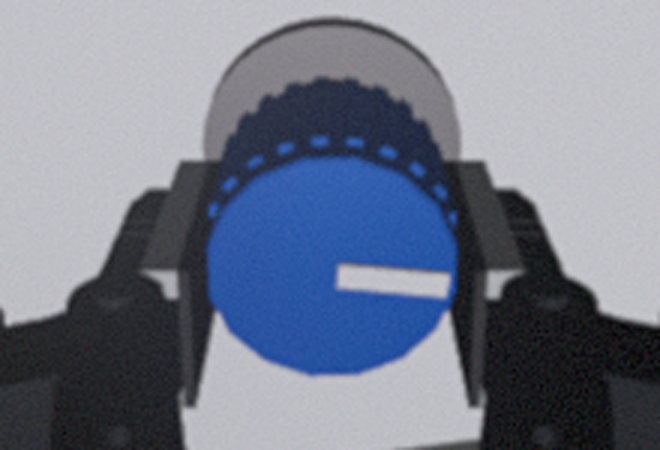

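The line keeps its angle relative to the jaws, so the cap turns with the gripper. I'll continue.

>>> apply_moves(plan="0 0.003 0 0 1 0 0; 0 0.003 0 0 1 0 0; 0 0.003 0 0 1 0 0; 0 0.003 0 0 1 0 0; 0 0.003 0 0 1 0 0")

```text
time_s: 18.7
eef_pos: [0.5925, 0.0488, 0.043]
eef_rot: [-0.642, 0.643, -0.296, 0.295]
wrist_force: [-6.1, -0.6, 7.3]
opening: 0.448
```

>>> apply_moves(plan="0 0.003 0 0 1 0 0; 0 0.003 0 0 1 0 0; 0 0.003 0 0 1 0 0; 0 0.003 0 0 0.6 0 0; 0 0 0 0 0.3 0 0")

```text
time_s: 19.2
eef_pos: [0.5925, 0.049, 0.0425]
eef_rot: [-0.557, 0.558, -0.436, 0.435]
wrist_force: [-6.2, 1.0, 8.2]
opening: 0.453
```

Run:
```python
from h import *
p,R,o=pose();print(p,np.arctan2(R[1,0],R[0,0]),o["time_s"],np.round(o["torque"],2),np.round(o["wrist_force"],1),np.round(o["q"],3),np.round(o["joint_efforts"],2))
```

```text
[0.59247344 0.04898208 0.04248026] -1.3266141119450607 19.2 [0.02 1.05 0.03] [-6.2  1.   8.2] [-0.117  0.473  1.678 -0.     0.993  1.21 ] [ -0.41 -48.4  -29.08   0.17  -2.07  -0.08]
```

>>> apply_moves(plan="0 0.002 0 0 0.4 0 0; 0 0.002 0 0 0.4 0 0; 0 0.002 0 0 0.4 0 0; 0 0 0 0 0.3 0 0; 0 0 0 0 0.3 0 0")

```text
time_s: 19.7
eef_pos: [0.5925, 0.049, 0.0422]
eef_rot: [-0.507, 0.508, -0.493, 0.492]
wrist_force: [-6.5, 0.0, 8.8]
opening: 0.446
```

Run:
```python
from h import *
p,R,o=pose();print(p,np.arctan2(R[1,0],R[0,0]),o["time_s"],np.round(o["torque"],2),np.round(o["wrist_force"],1),np.round(o["q"],3),np.round(o["joint_efforts"],2))
im=ctrl.camera("wrist");cv2.imwrite("pics/w19.png",im[:,:,::-1])
cv2.imwrite("pics/w19c.png",cv2.resize(im[190:340,210:430,::-1],None,fx=3,fy=3,interpolation=cv2.INTER_CUBIC))
```

```text
[0.59249599 0.04904263 0.04223982] -1.5415490824187756 19.7 [0.03 1.12 0.04] [-6.5  0.   8.8] [-0.117  0.473  1.678 -0.     0.993  1.425] [ -0.58 -48.2  -29.04   0.11  -2.13  -0.43]
```

View pics/w19c.png

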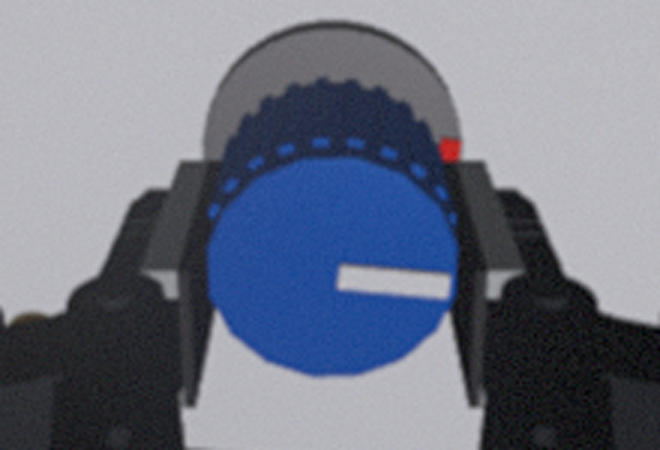

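>>> apply_moves(plan="0 0 0 0 0.2 0 0; 0 0 0 0 0.2 0 0; 0 0 0 0 0.2 0 0; 0 0 0 0 0.2 0 0; 0 0 0 0 0 0 0")

```text
time_s: 20.25
eef_pos: [0.5925, 0.0491, 0.0422]
eef_rot: [0.484, -0.485, 0.515, -0.515]
wrist_force: [-6.5, -1.3, 8.6]
opening: 0.449
```

Run:
```python
from h import *
p,R,o=pose();print(p,np.arctan2(R[1,0],R[0,0]),o["time_s"],np.round(o["torque"],2),np.round(o["wrist_force"],1),np.round(o["q"],3),np.round(o["joint_efforts"],2))
```

```text
[0.5924587  0.04909867 0.04222522] -1.6325972765107006 20.25 [0.11 1.09 1.65] [-6.5 -1.3  8.6] [-1.160e-01  4.730e-01  1.678e+00 -1.000e-03  9.920e-01  1.517e+00] [ -2.27 -48.29 -28.95   0.94  -2.03   1.88]
```

```bash
cat >> h.py <<'E'
def line(im):
    h=cv2.cvtColor(im[:,:,::-1].copy(),cv2.COLOR_BGR2HSV)
    sub=np.zeros(h.shape[:2],np.uint8); sub[265:305,312:362]=255
    m=cv2.inRange(h,(0,0,130),(180,90,255))&sub
    n,l,s,c=cv2.connectedComponentsWithStats(m)
    for i in range(1,n):
        if s[i,4]>60 and s[i,4]<800:
            pts=np.argwhere(l==i)[:,::-1].astype(np.float32)
            vx,vy,x0,y0=cv2.fitLine(pts,cv2.DIST_L2,0,.01,.01).ravel()
            a=ray("wrist",(x0,y0),.054);b=ray("wrist",(x0+10*vx,y0+10*vy),.054)
            print("line",s[i],np.round(c[i],1),"img ang",round(float(np.arctan(vy/vx)),4),"world",np.round(np.arctan2(*(b-a)[1::-1]),4))
E
python3 - <<'E'
from h import *
cal("wrist");im=ctrl.camera("wrist");cv2.imwrite("pics/w20.png",im[:,:,::-1])
cv2.imwrite("pics/w20c.png",cv2.resize(im[190:340,210:430,::-1],None,fx=3,fy=3,interpolation=cv2.INTER_CUBIC))
line(im)
for f in ("w17","w18","w19"): print(f);line(cv2.imread(f"pics/{f}.png")[:,:,::-1])
E
```

```text
line [322 278  39  10 329] [341.1 282.5] img ang 0.0359 world -1.6748
line [350 294  12  11  66] [356.7 300.8] img ang -0.8071 world -0.7228
w17
line [321 278  39  12 334] [339.8 283.1] img ang 0.0833 world -1.7292
line [349 293  13  12  78] [356.4 300.3] img ang -0.9252 world -0.6054
w18
line [322 278  38  12 335] [340.5 283. ] img ang 0.0826 world -1.7284
line [349 293  13  12  72] [356.6 300.5] img ang -0.8904 world -0.6394
w19
line [322 278  38  12 333] [340.7 283.5] img ang 0.0902 world -1.7371
line [350 294  12  11  65] [356.8 300.7] img ang -0.8751 world -0.6543
```

View pics/w20c.png

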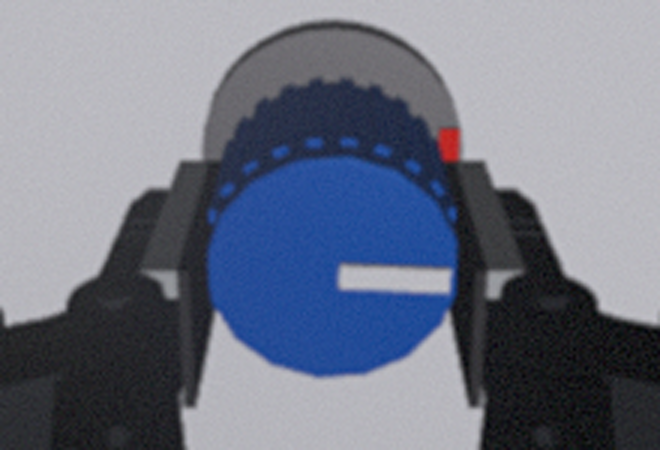

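Wrist torque rose to 1.65 N·m, sinking stopped and the cap began to lag the jaws, so it is bottomed out. The line's world angle there is -1.675, against -1.648 expected from the module pose. Now I back off a quarter turn, aiming for a line angle of about -0.105.

>>> apply_moves(plan="0 0 0 0 -0.5 0 0; 0 -0.003 0 0 -1 0 0; 0 -0.003 0 0 -1 0 0; 0 -0.003 0 0 -1 0 0; 0 -0.003 0 0 -1 0 0")

```text
time_s: 20.8
eef_pos: [0.5925, 0.0489, 0.0427]
eef_rot: [-0.604, 0.605, -0.367, 0.367]
wrist_force: [-6.5, -0.3, 7.6]
opening: 0.45
```

>>> apply_moves(plan="0 -0.003 0 0 -1 0 0; 0 -0.003 0 0 -1 0 0; 0 -0.003 0 0 -1 0 0; 0 -0.003 0 0 -1 0 0; 0 -0.003 0 0 -1 0 0")

```text
time_s: 21.3
eef_pos: [0.5926, 0.0488, 0.0434]
eef_rot: [-0.686, 0.686, -0.172, 0.172]
wrist_force: [-4.7, -0.8, 6.7]
opening: 0.45
```

>>> apply_moves(plan="0 -0.003 0 0 -1 0 0; 0 -0.003 0 0 -1 0 0; 0 -0.003 0 0 -0.6 0 0; 0 0 0 0 -0.3 0 0; 0 0 0 0 0 0 0")

```text
time_s: 21.8
eef_pos: [0.5927, 0.0487, 0.0437]
eef_rot: [-0.705, 0.705, -0.052, 0.052]
wrist_force: [-4.4, -1.0, 6.5]
opening: 0.446
```

Run:
```python
from h import *
p,R,o=pose();print(p,np.arctan2(R[1,0],R[0,0]),o["time_s"],np.round(o["torque"],2),np.round(o["wrist_force"],1),o["opening"])
cal("wrist");im=ctrl.camera("wrist");cv2.imwrite("pics/w21.png",im[:,:,::-1]);line(im)
```

```text
[0.5926514  0.04872147 0.0437368 ] -0.14714256877501794 21.8 [-0.13  0.94  0.03] [-4.4 -1.   6.5] 0.4455528678979912
line [322 278  38  11 333] [340.4 283. ] img ang 0.0797 world -0.2381
line [349 293  13  12  72] [356.6 300.5] img ang -0.8904 world 0.847
```

View pics/w21.png

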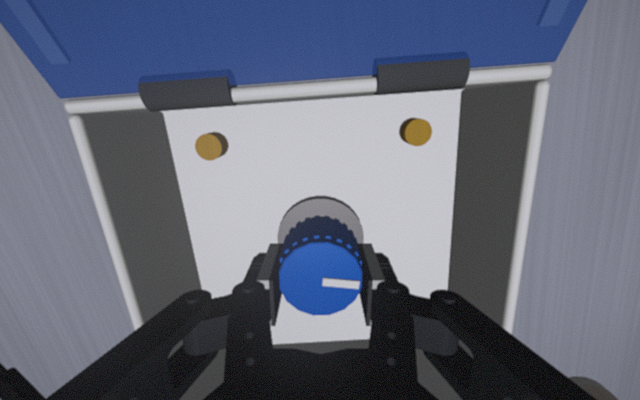

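Most of the lag was elastic and sprang back, so the line stands at -0.238. About 0.13 rad more is needed.

>>> apply_moves(plan="0 0 0 0 -0.5 0 0; 0 0 0 0 -0.4 0 0; 0 0 0 0 -0.2 0 0; 0 0 0 0 0 0 0; 0 0 0 0 0 0 0")

```text
time_s: 22.35
eef_pos: [0.5927, 0.0487, 0.0439]
eef_rot: [-0.707, 0.707, -0.006, 0.005]
wrist_force: [-4.7, -2.0, 6.1]
opening: 0.447
```

Run:
```python
from h import *
p,R,o=pose();print(p,np.arctan2(R[1,0],R[0,0]),o["time_s"],np.round(o["torque"],2),np.round(o["wrist_force"],1),o["opening"])
cal("wrist");im=ctrl.camera("wrist");cv2.imwrite("pics/w22.png",im[:,:,::-1]);line(im)
im=ctrl.camera("scene");cv2.imwrite("pics/scene22.png",im[:,:,::-1]);orange("scene",im)
im=ctrl.camera("top");orange("top",im,minpx=50)
```

```text
[0.59272578 0.04869551 0.04386817] -0.016069923914772792 22.35 [-0.16  0.98  0.03] [-4.7 -2.   6.1] 0.44651929168162646
line [322 278  38  11 332] [340.5 283. ] img ang 0.0809 world -0.1084
line [349 293  13  12  72] [356.6 300.5] img ang -0.8904 world 0.9781
scene 190 [284.3 280.7] w [ 0.5469 -0.2783] [0.109  0.0178] dir [-0.257  0.966]
top 148 [412.4 183.3] w [ 0.5453 -0.2747] [0.1098 0.0159] dir [-0.253  0.968]
top 56 [471.1 202.2] w [ 0.4852 -0.4692] [0.0735 0.0083] dir [-0.378  0.926]
```

View pics/scene22.png

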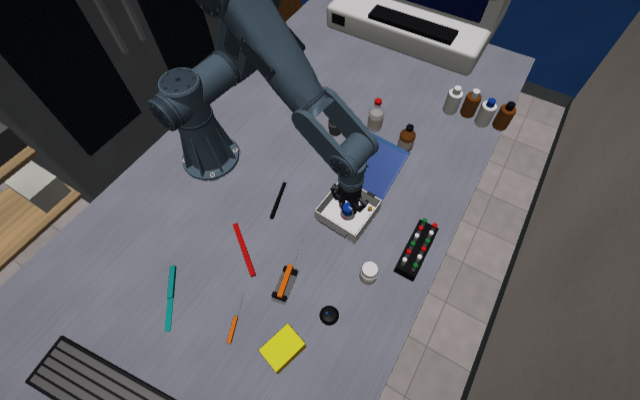

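Run:
```python
from bench import ctrl
print(ctrl.hand_in())
```

```text
the job is handed in; nothing more can be done
None
```

The job is handed in, with all steps done in about 22.5 s of the 69 s. No verdict was reported.

- **Cover:** I gripped the larger orange spatula on its rest, put its blade in the pry gap and lifted the cover along its arc to about 1.6 rad. It then swung open by itself, and the scene pictures show it leaning back. I did not measure its angle in numbers. The gripper stayed clear of the cover in every picture I took.
- **Spatula:** It lies back on its rest, level and let go. Its handle is within about 3 mm of where it started, by the wrist, top and scene cameras.
- **Cap:** I tightened it until the stop showed as 1.65 N·m of wrist torque, no more sinking and the cap lagging the jaws. I then backed it off. The white line moved 1.567 rad from the stop, or about 1.54 rad measured against the module's axis; both are inside the tolerance. I finished still gripping it, with the grasp point about 12 mm above the cap's centre and the arm still.
- **Bystanders:** In the last scene picture the jar, mouse, tip box, wash bottle and amber bottle look unmoved; the arm partly hides the cup.

Two checks were less clean:
- **Hard contact:** Setting the spatula down gave a brief 86 N at the wrist (limit 120 N).
- **Residual force:** About 5 to 8 N remains at the wrist while the cap is held.

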